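# Unlock the clamping jig and hang the edge guards on the basket rim

## Robot

A 6-joint arm with a two-finger parallel gripper is mounted at the origin on the work surface. World frame = base frame: x ahead of the robot, y to its left, z up, the work surface at z = 0. Lengths are in m, angles in rad, forces in N, time in s.
With the tool pointing down it reaches from about 0.35 to 0.85 m from the base axis. Payload 8.1 kg.
Tool frame: the origin (TCP) lies at the very end of the fingers, on their centre line; the grasp point (between the pads) lies 19 mm behind it; z points along the fingers, y is the line along which they close (so a half turn about z gives the same grasp; the last joint's range is limited). The gripper opens to 93 mm and grips with 3 to 60 N. Pads are 15 mm wide; open, the fingers measure 128 mm over their backs; the gripper's body (75 mm by 188 mm) begins 65 mm behind the grasp point.
Start: joints at [1.103, 0.13, 1.488, -0, 1.523, -0.085], TCP at [0.224, 0.557, 0.219] pointing down, gripper open.
Joint ranges: [-2.96, 2.96], [-0.89, 2.26], [0.02, 2.5], [-1.34, 4.48], [0, 2.73], [-2.66, 2.66]. Speed limits (rad/s): [2.39, 2.39, 2.79, 3.14, 3.14, 3.14].

## Interface

Orientations are given as a rotation vector (axis times angle).
In Python, from plant import read_state, eyes, workorder gives the robot as it stands. The module is installed in compiled form; this text tells all that it offers.
- The arm moves only by the tool play_rows, never from a script. Its argument "targets" is one flat list of numbers, 4 for each row, row after row: the shift along the tool's x, y, z in cm, then the turn about the tool's z in degrees. In form: [dx, dy, dz, roll, dx, dy, dz, roll, ...]. A call has 1 to 8 rows; each row is the pose to reach, as a shift and turn from the pose commanded when the call began, along the tool's axes at that moment; what a row does not reach only later rows make up. A row lasts 1/12 s, in which the tool goes at most 41.7 mm and 7.16 degrees, less where a joint would pass 70% of its speed; a pose out of reach is approached as far as the arm can. A call with a gripper value outside its range is refused whole. "grip" is the finger opening in cm, from 0 to 9.3, set as the call begins (left out, the last holds). The fingers move at their own pace and stop on an object; "grip_force" is the grip in N (left out, the last holds). Time passes only in rows, so rows that repeat a pose let the fingers close. It gives the time, the measured TCP pose, the force, the opening and the grip force at its end, in the units of the state.
- read_state(): the state, without advancing time (a new reading comes with each control period).
- eyes.read_camera(name): name is "scene" or "top" or "wrist"; returns a dict with "image" (400x640x3 uint8, red, green, blue), "vfov" (degrees; the focal length in pixels is half the picture's height over the tangent of half this angle, whatever the lens; pixels are square), "cx", "cy" (the principal point, pixels), "cam_to_world" (4x4, takes a point from camera to world coordinates); the wrist camera has in their place "T_tool_cam" (4x4, takes a point from camera to tool coordinates, whose origin is the TCP and whose axes are the flange's). Camera axes: x right, y up, looking along -z (the intrinsics and any distortion apply to the point x, -y, -z); pixel columns grow to the right and rows downward; lengths in m; the calibration is good to about 2 mm. A picture is of the moment at which its call begins: read the wrist's pose just before it. There is no depth.
- workorder.close_job(): hands the job in; it is judged then, once.
The state is a dict: "t": time; "q": joint angles; "dq": joint speeds; "joint_torque": joint torques, N m; "tool_pos": TCP position; "orientation": TCP orientation; "force": force on the tool from outside, world axes, zero at the start; "wrist_torque": the same for the moment, N m; "opening": finger opening in m; "gripper_force": force on a finger pad.
Only numpy, scipy, OpenCV 4.12 (cv2) and the standard library are available. Lean on these libraries where they do the work, as an engineer would, in place of code of your own. Each camera call takes 0.05 s, during which the arm holds its last target. There are 200 camera calls.

## Task

Work the red wedge out of the clamping jig with small side pulls to alternate sides, lay it flat in the green crate, and lift the yellow hold-down frame upright. Hang every black edge guard from the jig over the top bar of the white basket panel, sitting fully down astride the bar, then swing the empty jig's frame fully down again. Leave the other things on the bench where they are.

Things in the scene. Friction and masses are not known exactly. Their poses are not given: they have to be found in the camera images.
- jig: Clamping jig fixed on the bench, origin on the bench at the middle of its row of formers, x away from the robot, z up. Aluminium bed 20 mm high; four blue formers (50 along x, 16 wide, 12 high) at x 0, y -102, -34, 34, 102 mm, each may carry a guard. Blue wedge platform, 60 mm high, at y -195 mm, from x -56 to 90 mm. Yellow frame over the bed, hinged at the back.
- channel (a point): Point on the platform top where the wedge's origin lies when home; jig's axes. Here two fixed steel catches, 5 mm thick along x, stick in from both sides to y = +-17 mm, and a yellow bridge (12 mm along x, underside 28.5 mm above this point) spans them, so the wedge only leaves along -x; withdrawn 85 mm it can be lifted. A spring pad under it presses up with 3 N.
- wedge: Red wedge, 155 mm long, 280 g, origin on its underside, x along it to the thin tip, z up. Core 16 mm wide, up to 29 mm thick. Barbs on both flanks, 5 mm thick, reach 22 mm from the centre line: on +y at x -20, 10, 40 mm; on -y at x -7, 25, 55 mm. The catches bite between them, so a straight pull stops after about 5 mm.
- wedge_head (a point): Point to grip on the wedge's upright wooden head: 69 mm behind (-x of) the wedge's origin, 45 mm above its underside. Head 32 mm along x, 24 along y, top 62 mm above the underside. A side pull of 5 to 9 mm (5 to 15 N) clears one flank, then it comes about 15 mm towards -x until the other flank catches: from home -y first, then +y, -y, +y, then free.
- wedge_mid (a point): Middle of the wedge's length, 10 mm above its underside, 61.5 mm ahead (+x) of the head point. Wedge's axes.
- frame (a joint): Angle of the yellow hold-down frame: 0 = down, its bar 5 mm above the guards; grows as its front is lifted; 1.7 rad = stop, a little past upright. Its tongue lies under the wedge, which locks it down. The hinge is stiff (0.45 N m), so the frame stays at any angle.
- frame_handle (a point): Middle of the frame's red handle, a round bar 14 mm thick and 120 mm long along the jig's y, at the frame's front, 170 mm from the hinge line, 89 mm above the bench when down.
- bar (a point): Middle of the basket panel's top bar: white round bar 12 mm thick, 400 mm long along this point's y, its axis 134 mm above the bench (top 140 mm). White wire mesh 6 mm thick stands under it. Fixed, on two feet reaching 35 mm to either side.
- crate_in (a point): Centre of the inner floor (5 mm above the bench) of the shallow green crate, outside 140 mm along its x, 200 mm along its y, 45 mm high, walls 4 mm. It is loose, 0.6 kg.
- frame_hinge (a point): Middle of the frame's hinge line, which runs along the jig's y, 85 mm above the bench, at the jig's back. The handle runs on a circle of 170 mm about it, from level in front of it (towards the jig's -x) to straight above it at 1.57 rad.
- guard0_c (a point): Centre (25 mm above its lower edges) of an edge guard: rigid black inverted U channel with a yellow stripe on top, 70 mm along its x, 36 mm wide along y, 50 mm high, 90 g; legs 5 mm thick with 26 mm between them, open below, top 6 mm thick. Starts standing on the jig's bed over a former, under the frame. May be absent.
- guard1_c (a point): Centre (25 mm above its lower edges) of an edge guard: rigid black inverted U channel with a yellow stripe on top, 70 mm along its x, 36 mm wide along y, 50 mm high, 90 g; legs 5 mm thick with 26 mm between them, open below, top 6 mm thick. Starts standing on the jig's bed over a former, under the frame. May be absent.
- guard2_c (a point): Centre (25 mm above its lower edges) of an edge guard: rigid black inverted U channel with a yellow stripe on top, 70 mm along its x, 36 mm wide along y, 50 mm high, 90 g; legs 5 mm thick with 26 mm between them, open below, top 6 mm thick. Starts standing on the jig's bed over a former, under the frame. May be absent.
- guard3_c (a point): Centre (25 mm above its lower edges) of an edge guard: rigid black inverted U channel with a yellow stripe on top, 70 mm along its x, 36 mm wide along y, 50 mm high, 90 g; legs 5 mm thick with 26 mm between them, open below, top 6 mm thick. Starts standing on the jig's bed over a former, under the frame. May be absent.
- mallet: Bystander: wooden-handled hammer lying on the bench.
- tape: Bystander: black tape roll, 90 mm across, 30 mm high.
- driver: Bystander: orange screwdriver lying on the bench.
- crate: The green crate itself: origin at the middle of its underside.
Not all that is in view belongs to the job. What is shaped like the part that bears guard2_c but blue or turquoise is not meant.

How it is judged:
On the way, in this order (a step that is already met when the one before it is completed fails the run):
1. the wedge is out of its channel (distance between wedge_mid and channel above 0.09 m), for 0.2 s.
2. the hold-down frame is lifted upright (value of joint frame above 1.3 rad), for 0.2 s.
3. every guard present hangs over the basket's bar (x of guard0_c in the frame of bar between -0.012 and 0.012 m and y of guard0_c in the frame of bar between -0.17 and 0.17 m and z of guard0_c in the frame of bar between -0.022 and -0.005 m and angle between each of guard0_c, guard1_c, guard2_c, guard3_c's own z axis and vertical below 0.2 rad and angle between the x axis of each of guard0_c, guard1_c, guard2_c, guard3_c and the y axis of bar, either way round below 0.2 rad and x of guard1_c in the frame of bar between -0.012 and 0.012 m and y of guard1_c in the frame of bar between -0.17 and 0.17 m and z of guard1_c in the frame of bar between -0.022 and -0.005 m and x of guard2_c in the frame of bar between -0.012 and 0.012 m and y of guard2_c in the frame of bar between -0.17 and 0.17 m and z of guard2_c in the frame of bar between -0.022 and -0.005 m and x of guard3_c in the frame of bar between -0.012 and 0.012 m and y of guard3_c in the frame of bar between -0.17 and 0.17 m and z of guard3_c in the frame of bar between -0.022 and -0.005 m), for 0.2 s.
At the end, for the whole second after the job is handed in: Every guard present sits astride the bar (within 12 mm sideways, 170 mm of the bar's middle, centre 5 to 22 mm below its axis, upright and in line within 0.2 rad); the wedge lies in the crate, flat within 0.35 rad; the frame is down (below 0.06 rad); all at rest (all of step 3 and x of wedge_mid in the frame of crate_in between -0.07 and 0.07 m and y of wedge_mid in the frame of crate_in between -0.1 and 0.1 m and z of wedge_mid in the frame of crate_in between -0.005 and 0.04 m and angle between wedge_mid's own z axis and vertical below 0.35 rad and value of joint frame below 0.06 rad and linear speed of each of wedge, crate below 0.02 m/s); the robot touches nothing.
It fails at once if another thing on the bench is pushed more than 40 mm from its place (distance of any of mallet, tape, driver from where it was at the start of the episode above 0.04 m).
Of guard0, guard1, guard2, guard3 only 2 to 4 are there at a start; the rules pass over those that are not, and their reading is None.
At some moment in a run one of crate may be knocked a few centimetres aside while the robot is not near it.
It also fails if it takes over 210 s, if anything falls off the work surface, if the arm or the gripper's body presses on something with over 40 N, if the wrist force passes 120 N, or if a joint passes its speed limit or range.

## Working session

There is one attempt and no reset: what is moved stays moved. The work goes in short steps, Python scripts to look and compute and a tool call to move; the robot and the scene stay as the last step left them, time stands still between calls to the robot, and variables do not carry over. Pictures are saved under pics/ and viewed, at most 14 in all, crops included, and the job is handed in when it is done.

Besides the shell and the picture viewer there is one more tool, called after ">>>" by a JSON object that holds its "name" and its "arguments", one argument or row to a line. play_rows: Moves the arm, as the interface text tells. Its arguments: {"type":"object","properties":{"targets":{"type":"array"},"grip":{"type":"number"},"grip_force":{"type":"number"}},"required":["targets"]}

```bash
mkdir -p pics
cat > h.py <<'E'
import numpy as np, cv2
from scipy.spatial.transform import Rotation as R
from plant import read_state, eyes, workorder
def cam(n):
    s=read_state(); c=eyes.read_camera(n)
    if 'T_tool_cam' in c:
        T=np.eye(4); T[:3,:3]=R.from_rotvec(s['orientation']).as_matrix(); T[:3,3]=s['tool_pos']
        c['cam_to_world']=T@np.array(c['T_tool_cam'])
    else: c['cam_to_world']=np.array(c['cam_to_world'])
    c['f']=200/np.tan(np.radians(c['vfov'])/2)
    return c
def ray(c,u,v):
    T=c['cam_to_world']; d=np.array([(u-c['cx'])/c['f'],-(v-c['cy'])/c['f'],-1.]); return T[:3,3],T[:3,:3]@d
def onz(c,u,v,z):
    o,d=ray(c,u,v); return o+d*(z-o[2])/d[2]
def proj(c,p):
    T=c['cam_to_world']; q=T[:3,:3].T@(np.array(p)-T[:3,3]); return c['cx']-c['f']*q[0]/q[2], c['cy']+c['f']*q[1]/q[2]
def tri(c1,p1,c2,p2):
    o1,d1=ray(c1,*p1);o2,d2=ray(c2,*p2); A=np.stack([d1,-d2],1); s=np.linalg.lstsq(A,o2-o1,rcond=None)[0]
    a=o1+s[0]*d1;b=o2+s[1]*d2; return (a+b)/2,np.linalg.norm(a-b)
def save(c,n): cv2.imwrite('pics/'+n,cv2.cvtColor(c['image'],cv2.COLOR_RGB2BGR))
E
python3 - <<'E'
from h import *
np.set_printoptions(precision=4,suppress=True)
s=read_state(); print(s)
for n in ('scene','top','wrist'):
    c=cam(n); save(c,n+'0.png'); print(n,{k:v for k,v in c.items() if k!='image'})
E
```

```text
{'t': 0.0, 'q': array([ 1.1026,  0.1311,  1.4892,  0.    ,  1.523 , -0.0854]), 'dq': array([-0.0004,  0.0005, -0.    , -0.0006,  0.0009, -0.0007]), 'joint_torque': array([ -0.0001, -55.9841, -49.1767,   0.0767,   0.035 ,  -0.0002]), 'tool_pos': array([0.2238, 0.5561, 0.2176]), 'orientation': array([-0.5975, -3.0837,  0.0027]), 'force': array([-0.0997, -1.0613,  0.7705]), 'wrist_torque': array([-0.0023, -0.0119, -0.0115]), 'gripper_force': 0.0, 'opening': 0.09315803110611923}
scene {'vfov': 54.099167793763925, 'cx': 312.09350017152383, 'cy': 202.0374542259544, 'cam_to_world': array([[ 0.0937, -0.5737,  0.8137,  1.5192],
       [ 0.9954,  0.0695, -0.0657, -0.0257],
       [-0.0189,  0.8161,  0.5776,  0.8651],
       [ 0.    ,  0.    ,  0.    ,  1.    ]]), 'f': np.float64(391.6837661035229)}
top {'vfov': 45.0588183930614, 'cx': 319.8490786212769, 'cy': 200.31737696840216, 'cam_to_world': array([[-0.0267,  0.9889, -0.1463,  0.2666],
       [-0.9996, -0.0246,  0.0161,  0.0711],
       [ 0.0123,  0.1467,  0.9891,  1.4473],
       [ 0.    ,  0.    ,  0.    ,  1.    ]]), 'f': np.float64(482.1425909954561)}
wrist {'vfov': 62.10859758622491, 'cx': 320.8729078468166, 'cy': 199.61315584374066, 'T_tool_cam': array([[-0.001 ,  0.9558,  0.2941,  0.0814],
       [ 1.    ,  0.0012, -0.0005, -0.0009],
       [-0.0008,  0.2941, -0.9558, -0.1649],
       [ 0.    ,  0.    ,  0.    ,  1.    ]]), 'cam_to_world': array([[ 0.3744, -0.8864, -0.2723,  0.1482],
       [ 0.9273,  0.3576,  0.1108,  0.586 ],
       [-0.0008, -0.294 ,  0.9558,  0.3826],
       [ 0.    ,  0.    ,  0.    ,  1.    ]]), 'f': np.float64(332.14249408504156)}
```

View pics/scene0.png

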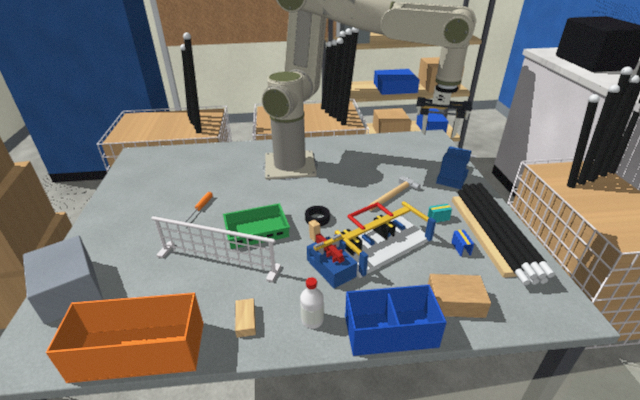

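View pics/top0.png

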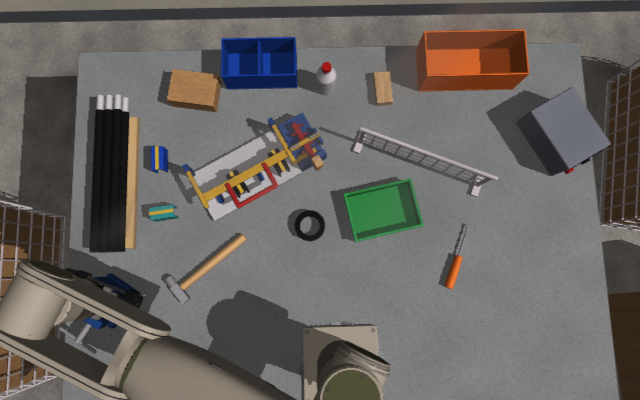

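Run:
```python
import cv2
a=cv2.imread('pics/top0.png')[105:228,172:338]; cv2.imwrite('pics/tc.png',cv2.resize(a,None,fx=4.8,fy=4.8,interpolation=cv2.INTER_CUBIC))
a=cv2.imread('pics/scene0.png')[170:290,290:450]; cv2.imwrite('pics/sc.png',cv2.resize(a,None,fx=5,fy=5,interpolation=cv2.INTER_CUBIC))
```

```text
(no output)
```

View pics/tc.png

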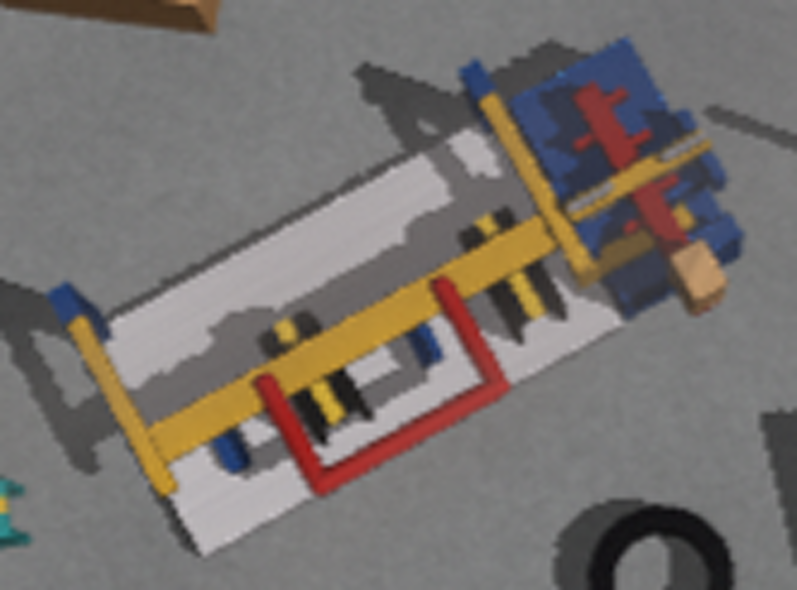

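View pics/sc.png

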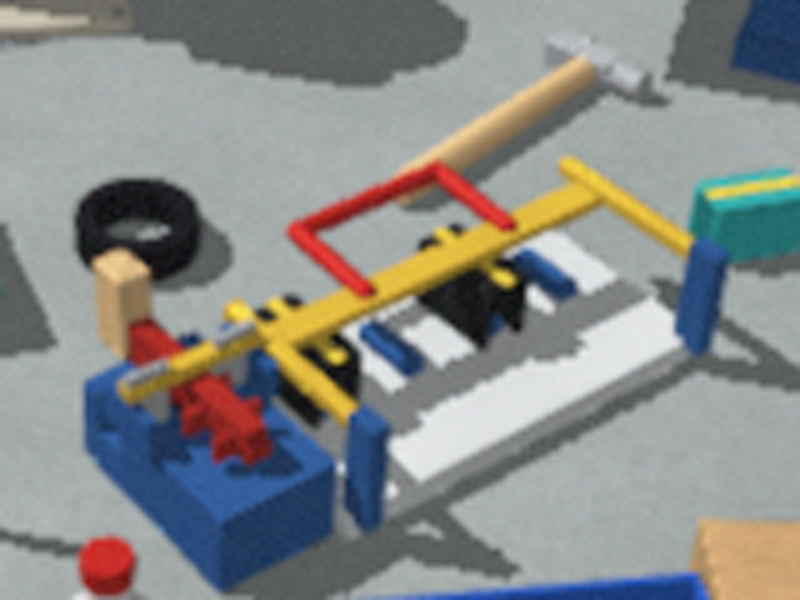

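Run:
```python
from h import *
np.set_printoptions(precision=4,suppress=True)
s=cam('scene');t=cam('top')
T=lambda x,y:(172+x/4.8,105+y/4.8)
S=lambda x,y:(290+x/5,170+y/5)
P={'handL(+y)':(T(320,485),S(437,172)),'handR':(T(502,385),S(298,232)),'headtop':(T(700,258),S(122,265)),
'postL':(T(65,300),S(707,248)),'postR':(T(475,75),S(368,418)),'barL':((362,131),(272,240)),'barR':((495,179),(153,220))}
for k,(a,b) in P.items(): print(k,*tri(t,a,s,b), onz(t,*a,.089))
# crate floor by green mask
for c,n in((t,'t'),(s,'s')):
    h=cv2.cvtColor(c['image'],cv2.COLOR_RGB2HSV); m=cv2.inRange(h,(55,100,60),(75,255,255)); cs=max(cv2.findContours(m,0,2)[0],key=cv2.contourArea)
    r=cv2.minAreaRect(cs); b=cv2.boxPoints(r); print(n,r); print(np.array([onz(c,*p,.045) for p in b]), np.mean([onz(c,*p,.045) for p in b],0))
```

```text
handL(+y) [0.4579 0.2818 0.0829] 0.0024226653181382302 [0.4568 0.2797 0.089 ]
handR [0.5154 0.1744 0.0847] 0.0054174732016174535 [0.5143 0.1714 0.089 ]
headtop [0.5815 0.0537 0.1206] 0.0035258276186187656 [0.5889 0.0515 0.089 ]
postL [0.5716 0.4307 0.0916] 8.66472548986439e-05 [0.5722 0.4314 0.089 ]
postR [0.7045 0.1847 0.0935] 0.0002229522472291066 [0.7059 0.1852 0.089 ]
barL [ 0.6566 -0.0744  0.1295] 0.0007713398934947396 [ 0.6686 -0.0793  0.089 ]
barR [ 0.5107 -0.4436  0.1232] 0.00035794100074737896 [ 0.517  -0.4571  0.089 ]
t ((382.97393798828125, 209.38890075683594), (49.700069427490234, 70.81537628173828), 76.80938720703125)
[[ 0.4933 -0.0201  0.045 ]
 [ 0.5369 -0.2265  0.045 ]
 [ 0.3921 -0.2518  0.045 ]
 [ 0.3501 -0.0482  0.045 ]] [ 0.4431 -0.1366  0.045 ]
s ((256.8568420410156, 224.7432861328125), (34.761741638183594, 63.07038497924805), 79.28687286376953)
[[ 0.3955 -0.2506  0.045 ]
 [ 0.3503 -0.0316  0.045 ]
 [ 0.5447 -0.0179  0.045 ]
 [ 0.5788 -0.2138  0.045 ]] [ 0.4673 -0.1285  0.045 ]
```

```bash
cat >> h.py <<'E'
np.set_printoptions(precision=4,suppress=True)
def go(x,y,z,head=None):
    s=read_state(); M=R.from_rotvec(s['orientation']).as_matrix(); d=M.T@(np.array([x,y,z])-s['tool_pos'])*100
    h=np.degrees(np.arctan2(M[1,0],M[0,0])); r=0 if head is None else -((head-h+180)%360-180)
    print('go',np.round(d,2),'roll',round(r,1),'now',s['tool_pos'],'head',round(h,1),'tilt',np.round(M[:,2],3),'F',s['force'],'t',s['t'])
JX=np.array([np.cos(np.radians(28.3)),np.sin(np.radians(28.3)),0]);JY=np.array([-JX[1],JX[0],0])
E
python3 - <<'E'
from h import *
go(.57,.06,.22,28.3)
E
```

```text
go [-50.64 -33.12  -0.16] roll 129.8 now [0.224  0.5563 0.2181] head 158.1 tilt [-0.    -0.001 -1.   ] F [-0.371   0.202  -0.4896] t 0.25
```

>>> {"name": "play_rows", "arguments": {
  "targets": [-50.6, -33.1, 0, 57, -50.6, -33.1, 0, 57, -50.6, -33.1, 0, 57, -50.6, -33.1, 0, 57, -50.6, -33.1, 0, 57, -50.6, -33.1, 0, 57, -50.6, -33.1, 0, 57, -50.6, -33.1, 0, 57],
  "grip": 5
}}

```text
t: 0.92
tool_pos: [0.4154, 0.2813, 0.2188]
orientation: [2.004, 2.419, 0.001]
force: [0.2, -0.0, -0.2]
opening: 0.0506
gripper_force: 0.0
```

```bash
python3 -c "
from h import *
go(.57,.06,.22,28.3)"
```

```text
go [-24.62  11.07  -0.12] roll 72.4 now [0.4154 0.2813 0.2188] head 100.7 tilt [ 0.  0. -1.] F [ 0.1897 -0.0219 -0.2061] t 0.9167
```

>>> {"name": "play_rows", "arguments": {
  "targets": [-24.6, 11.1, 0, 55, -24.6, 11.1, 0, 55, -24.6, 11.1, 0, 55, -24.6, 11.1, 0, 55, -24.6, 11.1, 0, 55, -24.6, 11.1, 0, 55, -24.6, 11.1, 0, 55, -24.6, 11.1, 0, 55]
}}

```text
t: 1.58
tool_pos: [0.5727, 0.0587, 0.2182]
orientation: [2.897, 1.212, -0.001]
force: [0.2, 0.4, -0.5]
opening: 0.0495
gripper_force: 0.0
```

```bash
python3 -c "
from h import *
go(.57,.06,.22,28.3)"
```

```text
go [-0.09 -0.28 -0.18] roll 17.1 now [0.5727 0.0587 0.2182] head 45.4 tilt [ 0.    -0.001 -1.   ] F [ 0.1797  0.3613 -0.5123] t 1.5833
```

>>> {"name": "play_rows", "arguments": {
  "targets": [0, 0, 0, 17, 0, 0, 0, 17, 0, 0, 0, 17, 0, 0, 0, 17]
}}

```text
t: 1.92
tool_pos: [0.5708, 0.0629, 0.2184]
orientation: [-3.042, -0.784, 0.0]
force: [0.4, 0.3, -0.2]
opening: 0.0499
gripper_force: 0.0
```

```bash
python3 -c "
from h import *
c=cam('wrist'); save(c,'w1.png'); np.save('w1.npy',c,allow_pickle=True); go(.57,.06,.22,28.3)"
```

```text
go [-0.21  0.22 -0.15] roll 0.8 now [0.5708 0.0629 0.2185] head 29.1 tilt [-0. -0. -1.] F [-0.5151 -0.0353  0.2924] t 1.9667
```

View pics/w1.png

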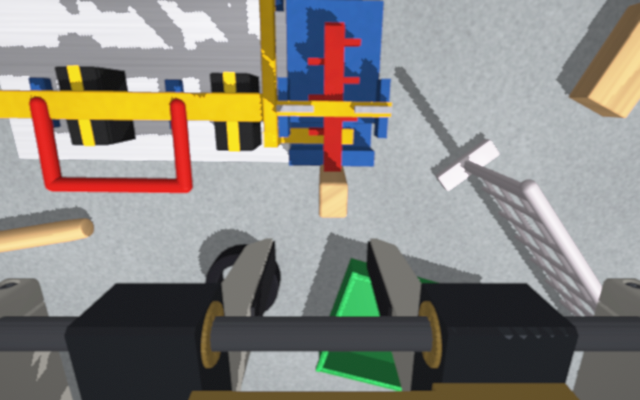

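Run:
```python
from h import *
c=np.load('w1.npy',allow_pickle=True).item()
h=cv2.cvtColor(c['image'],cv2.COLOR_RGB2HSV)
print(h[165:222:4,333].tolist())
print(h[212,310:352:2].tolist())
print('head',onz(c,333,200,.122),'handle ends',onz(c,47,184,.089),onz(c,190,184,.089))
```

```text
[[1, 205, 122], [1, 201, 122], [16, 111, 124], [16, 109, 124], [16, 109, 133], [18, 105, 233], [20, 102, 241], [19, 104, 236], [21, 99, 244], [22, 94, 249], [21, 96, 248], [21, 95, 248], [21, 99, 244], [17, 64, 224], [100, 12, 189]]
[[101, 11, 189], [98, 11, 191], [99, 9, 192], [98, 11, 189], [15, 21, 170], [16, 109, 211], [20, 100, 243], [21, 96, 247], [22, 95, 247], [21, 96, 247], [21, 97, 246], [21, 100, 245], [21, 99, 244], [21, 98, 246], [21, 97, 247], [21, 96, 246], [21, 98, 246], [21, 98, 246], [17, 83, 224], [100, 4, 188], [101, 10, 199]]
head [0.5774 0.054  0.122 ] handle ends [0.4564 0.2843 0.089 ] [0.5194 0.1699 0.089 ]
```

>>> {"name": "play_rows", "arguments": {
  "targets": [2, 0, 0, 0.8, 4, 0, 0, 0.8, 4, 0, 0, 0.8, 4, 0, 0, 0.8]
}}

```text
t: 2.3
tool_pos: [0.6059, 0.0828, 0.2182]
orientation: [-3.045, -0.771, 0.001]
force: [0.2, -0.1, -0.3]
opening: 0.0497
gripper_force: 0.0
```

Run:
```python
from h import *
c=cam('wrist'); save(c,'w2.png'); np.save('w2.npy',c,allow_pickle=True); go(.57,.06,.22,28.3)
h=cv2.cvtColor(c['image'],cv2.COLOR_RGB2HSV)
m=cv2.inRange(h,(10,60,60),(20,200,255))
for w in('w1','w2'):
    c=np.load(w+'.npy',allow_pickle=True).item();h=cv2.cvtColor(c['image'],cv2.COLOR_RGB2HSV)
    for name,lo,hi in(('red',(0,150,60),(6,255,255)),('wood',(9,50,60),(18,190,255))):
        m=cv2.inRange(h,lo,hi)
        n,l,st,ce=cv2.connectedComponentsWithStats(m)
        print(w,name,[ (st[i].tolist(),np.round(ce[i],1).tolist()) for i in range(1,n) if st[i,4]>150])
```

```text
go [-4.19  0.29 -0.17] roll 0.1 now [0.6055 0.0825 0.2183] head 28.4 tilt [-0.001 -0.    -1.   ] F [-0.2097 -0.2388 -0.389 ] t 2.35
w1 red [([309, 24, 50, 76, 1543], [333.6, 62.3]), ([30, 98, 162, 95, 4365], [111.4, 159.2]), ([309, 117, 47, 55, 985], [331.3, 142.2])]
w1 wood [([570, 3, 70, 115, 2718], [608.3, 63.5]), ([319, 165, 29, 53, 562], [330.9, 185.1]), ([0, 218, 94, 25, 1112], [47.5, 229.2])]
w2 red [([310, 76, 47, 72, 1438], [333.2, 113.3]), ([43, 147, 155, 88, 3875], [120.4, 203.8]), ([310, 165, 33, 49, 883], [330.4, 186.5])]
w2 wood [([563, 43, 77, 111, 2490], [601.1, 95.3]), ([606, 98, 34, 44, 185], [623.4, 117.3]), ([320, 205, 28, 56, 646], [331.8, 227.5]), ([0, 251, 102, 32, 1356], [49.1, 264.0])]
```

Run:
```python
from h import *
res={}
for w in('w1','w2'):
    c=np.load(w+'.npy',allow_pickle=True).item();h=cv2.cvtColor(c['image'],cv2.COLOR_RGB2HSV)
    m=cv2.inRange(h,(14,60,190),(26,190,255)); m[:,:310]=0;m[:,356:]=0;m[:160]=0;m[270:]=0
    n,l,st,ce=cv2.connectedComponentsWithStats(m); i=1+np.argmax(st[1:,4]); r=cv2.minAreaRect(np.argwhere(l==i)[:,::-1].astype(np.float32)); 
    m=cv2.inRange(h,(0,150,60),(6,255,255)); m[:,230:]=0
    ys=np.where(m.sum(1)>255*100)[0]; xs=np.where(m[ys[len(ys)//2]]>0)[0]
    res[w]=(c,r[0],(xs[0],ys.mean()),(xs[-1],ys.mean())); print(w,r,ys[[0,-1]],xs[[0,-1]])
a,b=res['w1'],res['w2']
for k,n in((1,'head'),(2,'hL'),(3,'hR')): print(n,*tri(a[0],a[k],b[0],b[k]))
```

```text
w1 ((333.5, 200.5), (33.0, 27.0), 90.0) [179 191] [ 45 191]
w2 ((334.0, 244.5), (31.0, 26.0), 90.0) [222 233] [ 57 197]
head [0.5759 0.0524 0.1165] 3.981819111865168e-05
hL [0.4511 0.289  0.0833] 0.000467447106011265
hR [0.5199 0.1682 0.0911] 0.00015454687522549387
```

```bash
python3 -c "
from h import *
c=np.load('w2.npy',allow_pickle=True).item(); print(onz(c,334,244.5,.122))
go(.577,.0535,.086,28.6)"
```

```text
[0.578  0.0539 0.122 ]
go [-3.87  1.2  13.23] roll -0.2 now [0.6055 0.0825 0.2183] head 28.4 tilt [-0.001 -0.    -1.   ] F [-0.2097 -0.2388 -0.389 ] t 2.35
```

>>> {"name": "play_rows", "arguments": {
  "targets": [-3.8, 1.2, 3, 0, -3.8, 1.2, 6, 0, -3.8, 1.2, 9, 0, -3.8, 1.2, 12, 0, -3.8, 1.2, 13.2, 0, -3.8, 1.2, 13.2, 0]
}}

```text
t: 2.85
tool_pos: [0.5747, 0.0536, 0.083]
orientation: [-3.045, -0.767, 0.01]
force: [-0.6, -0.4, -0.6]
opening: 0.0495
gripper_force: 0.0
```

>>> {"name": "play_rows", "arguments": {
  "targets": [0, 0, 0, 0, 0, 0, 0, 0, 0, 0, 0, 0, 0, 0, 0, 0, 0, 0, 0, 0, 0, 0, 0, 0],
  "grip": 1,
  "grip_force": 45
}}

```text
t: 3.35
tool_pos: [0.5793, 0.0542, 0.0885]
orientation: [3.046, 0.768, 0.005]
force: [-1.5, 2.0, 6.9]
opening: 0.024
gripper_force: 44.8
```

```bash
python3 -c "
from h import *
go(.577,.0535,.086,28.6)
s=read_state();print(s['opening'],s['gripper_force'],s['force']@JX,s['force']@JY)"
```

```text
go [-0.23 -0.05  0.25] roll -0.3 now [0.5793 0.0542 0.0885] head 28.3 tilt [ 0.003  0.    -1.   ] F [-1.4789  2.0205  6.8631] t 3.35
0.023986633611072446 44.75254833698273 -0.34420626171391944 2.4801564753471044
```

>>> {"name": "play_rows", "arguments": {
  "targets": [0, 0.4, 0, 0, 0, 0.7, 0, 0, 0, 0.7, 0, 0, -0.5, 0.7, 0, 0, -1, 0.7, 0, 0, -1.5, 0.7, 0, 0, -1.5, 0.7, 0, 0]
}}

```text
t: 3.93
tool_pos: [0.5681, 0.0403, 0.0874]
orientation: [3.046, 0.767, 0.002]
force: [-1.3, 0.2, 6.3]
opening: 0.0238
gripper_force: 44.9
```

```bash
cat > st.py <<'E'
from h import *
s=read_state();d=s['tool_pos']-np.array([.5793,.0542,.0885]);print('disp JX,JY mm',1000*d@JX,1000*d@JY,1000*d[2],'F',s['force']@JX,s['force']@JY,s['force'][2],s['opening'],s['gripper_force'],s['t'])
E
python3 st.py
```

```text
disp JX,JY mm -16.500814312272528 -6.9301700209179025 -1.1039137448865255 F -1.0219376347590148 0.7942528203721116 6.250571388394699 0.023799236863191037 44.856775403022766 3.9333
```

>>> {"name": "play_rows", "arguments": {
  "targets": [0, -0.5, 0, 0, 0, -1.0, 0, 0, 0, -1.4, 0, 0, 0, -1.4, 0, 0, -0.5, -1.4, 0, 0, -1, -1.4, 0, 0, -1.5, -1.4, 0, 0, -1.5, -1.4, 0, 0]
}}

```text
t: 4.6
tool_pos: [0.5472, 0.0456, 0.0865]
orientation: [-3.046, -0.767, 0.002]
force: [-2.6, -0.5, 4.8]
opening: 0.0238
gripper_force: 44.9
```

```bash
python3 st.py
```

```text
disp JX,JY mm -32.37226354030081 7.666879218051808 -2.0213911266807467 F -2.517194843790832 0.776570656345334 4.756500838358825 0.02384629790996583 44.882705211639404 4.6
```

>>> {"name": "play_rows", "arguments": {
  "targets": [0, 0.5, -0.1, 0, 0, 1.0, -0.1, 0, 0, 1.4, -0.1, 0, 0, 1.4, -0.1, 0, -0.5, 1.4, -0.1, 0, -1, 1.4, -0.1, 0, -1.5, 1.4, -0.1, 0, -1.5, 1.4, -0.1, 0]
}}

```text
t: 5.27
tool_pos: [0.5404, 0.0259, 0.0872]
orientation: [-3.047, -0.767, 0.002]
force: [0.2, -0.5, -2.3]
opening: 0.0236
gripper_force: 44.9
```

```bash
python3 st.py
```

```text
disp JX,JY mm -47.70423440252738 -6.472925715444645 -1.336276528569158 F -0.06396076295552827 -0.5178583772823648 -2.276041890716406 0.023645193902114427 44.86856997013092 5.2667
```

>>> {"name": "play_rows", "arguments": {
  "targets": [0, -0.5, 0, 0, 0, -1.0, 0, 0, 0, -1.4, 0, 0, 0, -1.4, 0, 0, -0.5, -1.4, 0, 0, -1, -1.4, 0, 0, -1.5, -1.4, 0, 0, -1.5, -1.4, 0, 0]
}}

```text
t: 5.93
tool_pos: [0.5208, 0.031, 0.0874]
orientation: [3.047, 0.767, -0.002]
force: [-0.4, 0.1, -3.5]
opening: 0.0238
gripper_force: 44.9
```

```bash
python3 st.py; python3 -c "
from h import *
c=cam('wrist'); save(c,'w3.png')"
```

```text
disp JX,JY mm -62.44726911515292 7.322089444278828 -1.1263286771991399 F -0.28381458259022607 0.2625982417319603 -3.4602743625269707 0.023821832380999202 44.86778676509857 5.9333
```

View pics/w3.png

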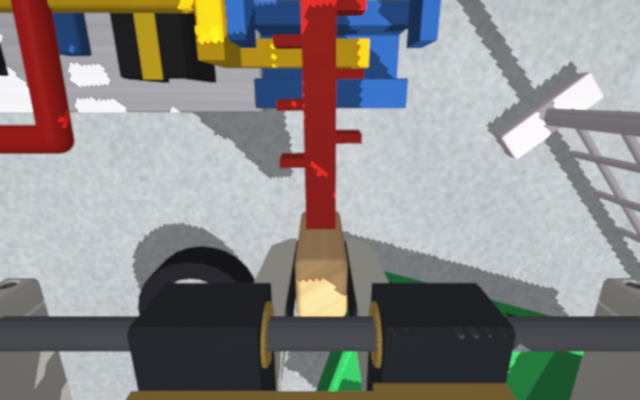

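>>> {"name": "play_rows", "arguments": {
  "targets": [0, 0.35, 0, 0, 0, 0.7, 0, 0, -1, 0.7, 0, 0, -2, 0.7, 0, 0, -3, 0.7, 0, 0, -3.8, 0.7, 0, 0, -3.8, 0.7, 0, 0]
}}

```text
t: 6.57
tool_pos: [0.4899, 0.0067, 0.0873]
orientation: [-3.047, -0.766, 0.002]
force: [-0.6, -0.6, -3.0]
opening: 0.0241
gripper_force: 44.9
```

```bash
python3 st.py
python3 - <<'E'
from h import *
t=cam('top');h=cv2.cvtColor(t['image'],cv2.COLOR_RGB2HSV); m=cv2.inRange(h,(55,100,60),(75,255,255)); cs=max(cv2.findContours(m,0,2)[0],key=cv2.contourArea)
print(cv2.minAreaRect(cs)); print(np.array([onz(t,*p,.045) for p in cv2.approxPolyDP(cv2.convexHull(cs),3,True)[:,0]]))
E
```

```text
disp JX,JY mm -101.23118987322171 0.5729899680121956 -1.2239700362038501 F -0.7951422077110392 -0.27740353745678503 -3.0496897590145737 0.024085941782878137 44.86757576465607 6.5667
((394.039306640625, 206.83706665039062), (49.46909713745117, 48.26984405517578), 77.00537872314453)
[[ 0.5343 -0.221   0.045 ]
 [ 0.3935 -0.2516  0.045 ]
 [ 0.3649 -0.1125  0.045 ]
 [ 0.5127 -0.1189  0.045 ]]
```

>>> {"name": "play_rows", "arguments": {
  "targets": [0, 0, -3, 0, 0, 0, -6, 0, 0, 0, -9, -7, 0, 0, -11, -14, 0, 0, -11, -21, 0, 0, -11, -28, 0, 0, -11, -35, 0, 0, -11, -42]
}}

```text
t: 7.28
tool_pos: [0.4921, 0.0076, 0.1981]
orientation: [2.563, 1.815, 0.001]
force: [-0.2, 0.8, -3.8]
opening: 0.0238
gripper_force: 44.9
```

```bash
python3 -c "
from h import *
go(.4566,-.198,.2,101.8)"
```

```text
go [-20.57   3.48  -0.2 ] roll -31.2 now [0.4921 0.0076 0.1981] head 70.6 tilt [ 0.001  0.    -1.   ] F [-0.228   0.824  -3.7555] t 7.2833
```

>>> {"name": "play_rows", "arguments": {
  "targets": [-4, 0.7, 0, -7, -8, 1.4, 0, -14, -12, 2.1, 0, -21, -16, 2.8, 0, -28, -20.5, 3.5, 0, -31, -20.5, 3.5, 0, -31, -20.5, 3.5, 0, -31, -20.5, 3.5, 0, -31]
}}

```text
t: 7.95
tool_pos: [0.4553, -0.1984, 0.1977]
orientation: [1.996, 2.425, 0.001]
force: [-0.1, -0.0, -3.2]
opening: 0.0241
gripper_force: 44.9
```

Run:
```python
from h import *
go(.4566,-.198,.2,101.8)
c=cam('wrist'); save(c,'w4.png'); np.save('w4.npy',c,allow_pickle=True)
h=cv2.cvtColor(c['image'],cv2.COLOR_RGB2HSV); m=cv2.inRange(h,(50,90,40),(80,255,255))
hull=cv2.convexHull(np.argwhere(m>0)[:,::-1].astype(np.int32)); 
for p in cv2.approxPolyDP(hull,4,True)[:,0]: print(p,onz(c,*p,.045))
```

```text
go [ 0.01  0.13 -0.23] roll -0.7 now [ 0.4553 -0.1984  0.1977] head 101.1 tilt [ 0.  0. -1.] F [-0.1297 -0.0106 -3.2008] t 7.95
[404   0] [ 0.4941 -0.0279  0.045 ]
[392 221] [ 0.5345 -0.223   0.045 ]
[249 222] [ 0.3914 -0.2519  0.045 ]
[231   0] [ 0.3507 -0.0559  0.045 ]
```

View pics/w4.png

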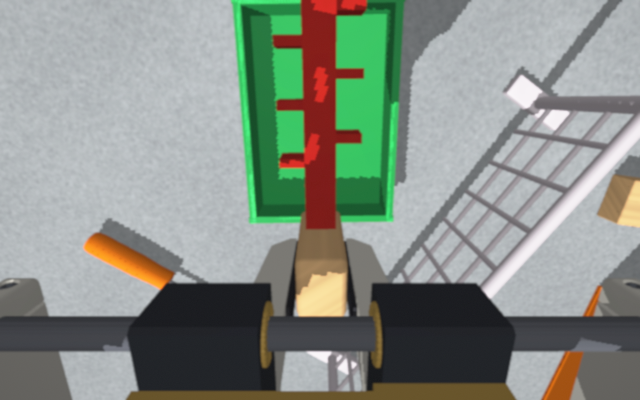

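>>> {"name": "play_rows", "arguments": {
  "targets": [0, 0, 3.5, 0, 0, 0, 7, 0, 0, 0, 10.5, 0, 0, 0, 13.5, 0, 0, 0, 15, 0, 0, 0, 16, 0, 0, 0, 16.5, 0, 0, 0, 16.5, 0]
}}

```text
t: 8.67
tool_pos: [0.456, -0.1961, 0.0341]
orientation: [-1.991, -2.429, -0.0]
force: [1.0, 0.1, -2.5]
opening: 0.0236
gripper_force: 45.0
```

```bash
python3 -c "
from h import *
go(.4553,-.198,.031,101.8)"
```

```text
go [-0.18 -0.11  0.31] roll -0.5 now [ 0.456  -0.1961  0.0341] head 101.3 tilt [-0.     0.001 -1.   ] F [ 0.969   0.1342 -2.4976] t 8.6667
```

>>> {"name": "play_rows", "arguments": {
  "targets": [0, 0, 0.2, 0, 0, 0, 0.3, 0, 0, 0, 0.3, 0]
}}

```text
t: 8.92
tool_pos: [0.4567, -0.1965, 0.0338]
orientation: [1.991, 2.43, 0.001]
force: [-15.0, 10.8, 31.1]
opening: 0.0238
gripper_force: 45.0
```

>>> {"name": "play_rows", "arguments": {
  "targets": [0, 0, 0, 0, 0, 0, 0, 0, 0, 0, 0, 0],
  "grip": 4.5
}}

```text
t: 9.17
tool_pos: [0.4569, -0.1973, 0.031]
orientation: [1.99, 2.427, 0.001]
force: [0.3, -0.4, -0.1]
opening: 0.0392
gripper_force: 0.0
```

>>> {"name": "play_rows", "arguments": {
  "targets": [0, 0, -3, 0, 0, 0, -6, 0, 0, 0, -10, 0, 0, 0, -14, 0, 0, 0, -17, 0, 0, 0, -17, 0]
}}

```text
t: 9.67
tool_pos: [0.4594, -0.199, 0.2082]
orientation: [1.984, 2.419, 0.004]
force: [0.7, -0.9, 0.5]
opening: 0.045
gripper_force: 0.0
```

```bash
python3 -c "
from h import *
c=cam('wrist'); save(c,'w5.png'); np.save('w5.npy',c,allow_pickle=True)
go(.487,.2275,.2,118.4)"
```

```text
go [41.21 11.15  0.3 ] roll -17.1 now [ 0.4583 -0.1985  0.2047] head 101.3 tilt [ 0.008 -0.004 -1.   ] F [ 0.6787 -0.5939 -0.8065] t 9.7167
```

View pics/w5.png

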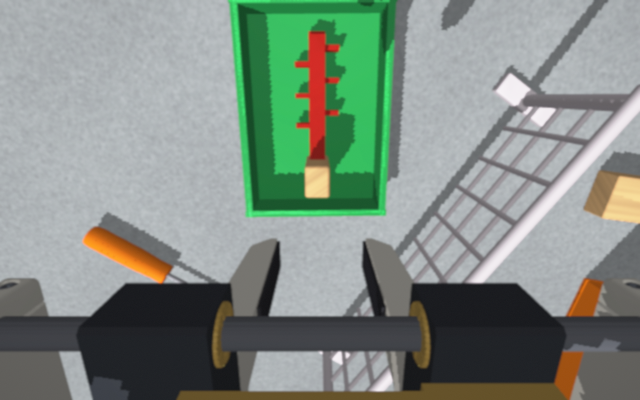

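>>> {"name": "play_rows", "arguments": {
  "targets": [41.2, 11.1, 0, -17, 41.2, 11.1, 0, -17, 41.2, 11.1, 0, -17, 41.2, 11.1, 0, -17, 41.2, 11.1, 0, -17, 41.2, 11.1, 0, -17, 41.2, 11.1, 0, -17, 41.2, 11.1, 0, -17]
}}

```text
t: 10.38
tool_pos: [0.4766, 0.1375, 0.1982]
orientation: [-1.611, -2.696, 0.001]
force: [1.0, -0.3, 0.7]
opening: 0.0451
gripper_force: 0.0
```

```bash
python3 -c "
from h import *
go(.487,.2275,.2,118.4)"
```

```text
go [ 7.43  5.18 -0.19] roll -0.1 now [0.4766 0.1375 0.1982] head 118.3 tilt [-0.001 -0.    -1.   ] F [ 0.9653 -0.2659  0.7427] t 10.3833
```

>>> {"name": "play_rows", "arguments": {
  "targets": [3.7, 2.6, 0, 0, 7.4, 5.2, 0, 0, 7.4, 5.2, 0, 0, 7.4, 5.2, 0, 0, 7.4, 5.2, 0, 0]
}}

```text
t: 10.8
tool_pos: [0.4875, 0.225, 0.1981]
orientation: [-1.609, -2.697, 0.004]
force: [0.6, -0.1, -0.3]
opening: 0.0448
gripper_force: 0.0
```

Run:
```python
from h import *
go(.487,.2275,.079,118.4)
c=cam('wrist'); save(c,'w6.png'); np.save('w6.npy',c,allow_pickle=True)
h=cv2.cvtColor(c['image'],cv2.COLOR_RGB2HSV); m=cv2.inRange(h,(0,150,60),(6,255,255))|cv2.inRange(h,(176,150,60),(180,255,255))
for r in range(100,270,20):
    x=np.where(m[r]>0)[0]; print(r,x[[0,-1]] if len(x) else None,len(x), onz(c,x.mean(),r,.089) if len(x) else '')
```

```text
go [ 0.25  0.1  11.91] roll -0.0 now [0.4875 0.225  0.1981] head 118.4 tilt [-0.002 -0.001 -1.   ] F [ 0.5912 -0.1118 -0.2758] t 10.8
100 None 0 
120 [315 414] 100 [0.4879 0.2977 0.089 ]
140 [314 328] 15 [0.4647 0.2671 0.089 ]
160 [314 328] 15 [0.4725 0.2525 0.089 ]
180 [315 328] 14 [0.481  0.2377 0.089 ]
200 [315 328] 14 [0.4894 0.222  0.089 ]
220 [315 327] 13 [0.4978 0.2056 0.089 ]
240 [315 327] 13 [0.5068 0.1888 0.089 ]
260 [316 401] 48 [0.5318 0.1797 0.089 ]
```

>>> {"name": "play_rows", "arguments": {
  "targets": [0, 0, 4, 0, 0, 0, 8, 0, 0, 0, 11, 0, 0, 0, 12.5, 0, 0, 0, 12.8, 0, 0, 0, 12.8, 0]
}}

```text
t: 11.35
tool_pos: [0.4875, 0.2232, 0.0704]
orientation: [-1.614, -2.693, 0.004]
force: [-0.3, -0.1, -0.0]
opening: 0.0451
gripper_force: 0.0
```

>>> {"name": "play_rows", "arguments": {
  "targets": [0, 0, 0, 0, 0, 0, 0, 0, 0, 0, 0, 0, 0, 0, 0, 0, 0, 0, 0, 0],
  "grip": 0.5,
  "grip_force": 20
}}

```text
t: 11.77
tool_pos: [0.489, 0.2253, 0.0727]
orientation: [1.611, 2.696, 0.002]
force: [-0.5, 0.1, 0.3]
opening: 0.0167
gripper_force: 0.4
```

Run:
```python
from h import *
s=read_state(); go(.487,.2275,.07,118.4); print(s['opening'],s['gripper_force'])
for a in np.arange(.1,1.65,.1):
    print(round(a,2),'dy',round(17*(1-np.cos(a)),2),'dz',round(-17*np.sin(a),2))
```

```text
go [ 0.29 -0.08  0.27] roll -0.1 now [0.489  0.2253 0.0727] head 118.3 tilt [ 0.002  0.001 -1.   ] F [-0.5284  0.0825  0.2577] t 11.7667
0.01669324989214299 0.415250938385725
0.1 dy 0.08 dz -1.7
0.2 dy 0.34 dz -3.38
0.3 dy 0.76 dz -5.02
0.4 dy 1.34 dz -6.62
0.5 dy 2.08 dz -8.15
0.6 dy 2.97 dz -9.6
0.7 dy 4.0 dz -10.95
0.8 dy 5.16 dz -12.2
0.9 dy 6.43 dz -13.32
1.0 dy 7.81 dz -14.31
1.1 dy 9.29 dz -15.15
1.2 dy 10.84 dz -15.84
1.3 dy 12.45 dz -16.38
1.4 dy 14.11 dz -16.75
1.5 dy 15.8 dz -16.96
1.6 dy 17.5 dz -16.99
```

>>> {"name": "play_rows", "arguments": {
  "targets": [0, 0, 0, 0, 0, 0, 0, 0, 0, 0, 0, 0, 0, 0.1, -1.6, 0, 0, 0.4, -3.3, 0, 0, 0.9, -4.95, 0, 0, 1.5, -6.5, 0, 0, 1.5, -6.5, 0]
}}

```text
t: 12.43
tool_pos: [0.5006, 0.2316, 0.1389]
orientation: [-1.611, -2.696, 0.005]
force: [-12.1, -7.5, 6.8]
opening: 0.0134
gripper_force: 20.0
```

Run:
```python
from h import *
s=read_state(); go(.489,.2253,.0727,118.3); print(s['opening'],s['gripper_force'])
```

```text
go [-0.   -1.3   6.62] roll -0.0 now [0.5006 0.2316 0.1389] head 118.3 tilt [-0.003 -0.002 -1.   ] F [-12.0904  -7.5482   6.7679] t 12.4333
0.013371347294148173 20.001622885465622
```

>>> {"name": "play_rows", "arguments": {
  "targets": [0, 0.5, -1.65, 0, 0, 1.4, -3.1, 0, 0, 2.4, -4.5, 0, 0, 3.6, -5.75, 0, 0, 4.9, -6.85, 0, 0, 6.3, -7.8, 0, 0, 6.3, -7.8, 0]
}}

```text
t: 13.02
tool_pos: [0.5584, 0.2625, 0.2171]
orientation: [1.611, 2.696, 0.001]
force: [-4.2, -3.2, 11.7]
opening: 0.0131
gripper_force: 20.0
```

Run:
```python
from h import *
s=read_state(); go(.489,.2253,.0727,118.3); print(s['opening'],s['gripper_force'],s['force']@JX)
```

```text
go [ 0.02 -7.89 14.43] roll -0.0 now [0.5584 0.2625 0.2171] head 118.3 tilt [ 0.002  0.    -1.   ] F [-4.2226 -3.1936 11.7263] t 13.0167
0.013099712443134568 19.99984860420227 -5.2319574403137
```

>>> {"name": "play_rows", "arguments": {
  "targets": [0, 1.6, -0.75, 0, 0, 3.15, -1.4, 0, 0, 4.8, -1.9, 0, 0, 6.4, -2.2, 0, 0, 8.0, -2.4, 0, 0, 8.8, -2.4, 0, 0, 8.8, -2.4, 0, 0, 8.8, -2.4, 0]
}}

```text
t: 13.68
tool_pos: [0.636, 0.304, 0.2401]
orientation: [1.61, 2.694, 0.004]
force: [2.8, -0.3, 5.3]
opening: 0.0133
gripper_force: 20.0
```

Run:
```python
from h import *
s=read_state(); go(.489,.2253,.0727,118.3); print(s['opening'],s['gripper_force'],s['force']@JX)
```

```text
go [  0.05 -16.74  16.68] roll -0.0 now [0.636  0.304  0.2401] head 118.3 tilt [ 0.004  0.001 -1.   ] F [ 2.7854 -0.2921  5.2906] t 13.6833
0.01327917875689651 20.000130236148834 2.3140596858617033
```

>>> {"name": "play_rows", "arguments": {
  "targets": [0, 0, 0, 0, 0, 0, 0, 0, 0, 0, -2, 0, 0, 0, -5, 0, 0, 0, -7, 0, 0, 0, -7, 0],
  "grip": 5
}}

```text
t: 14.18
tool_pos: [0.6358, 0.3044, 0.3147]
orientation: [1.609, 2.693, 0.01]
force: [-0.7, -0.0, 1.3]
opening: 0.0475
gripper_force: 0.0
```

```bash
python3 -c "
from h import *
go(.564,.232,.25,208.3)"
```

```text
go [-2.97 -9.8   6.4 ] roll -90.0 now [0.6358 0.3044 0.3147] head 118.3 tilt [ 0.007  0.003 -1.   ] F [-0.6818 -0.0068  1.2632] t 14.1833
```

>>> {"name": "play_rows", "arguments": {
  "targets": [-1, -4, 0, -7, -3, -8, 0, -14, -3, -9.8, 0, -21, -3, -9.8, 3, -28, -3, -9.8, 6.4, -35, -3, -9.8, 6.4, -42, -3, -9.8, 6.4, -49, -3, -9.8, 6.4, -56]
}}

```text
t: 14.85
tool_pos: [0.5611, 0.2305, 0.2424]
orientation: [-0.147, -3.135, 0.002]
force: [0.6, -1.0, 0.1]
opening: 0.05
gripper_force: 0.0
```

>>> {"name": "play_rows", "arguments": {
  "targets": [0, 0, 0, -7, 0, 0, 0, -14, 0, 0, 0, -21, 0, 0, 0, -28, 0, 0, 0, -34, 0, 0, 0, -34, 0, 0, 0, -34]
}}

```text
t: 15.43
tool_pos: [0.5619, 0.2308, 0.2438]
orientation: [0.762, -3.047, 0.0]
force: [0.2, 0.1, -0.5]
opening: 0.0502
gripper_force: 0.0
```

```bash
python3 -c "
from h import *
c=cam('wrist'); save(c,'w7.png'); np.save('w7.npy',c,allow_pickle=True); go(.564,.232,.25,208.3)"
```

```text
go [-0.23  0.01 -0.6 ] roll -0.2 now [0.562  0.2308 0.244 ] head -151.9 tilt [-0.001 -0.    -1.   ] F [0.4461 0.2269 0.7796] t 15.4833
```

View pics/w7.png

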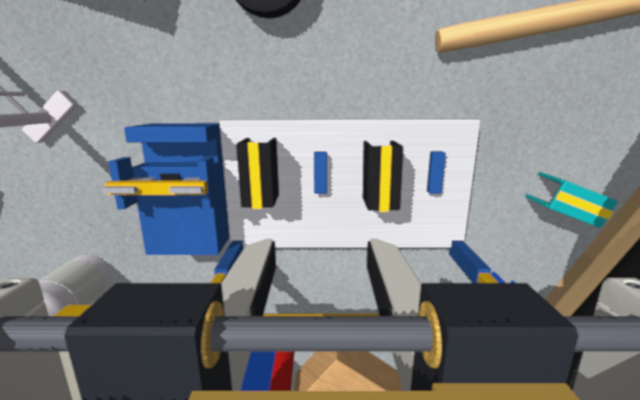

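>>> {"name": "play_rows", "arguments": {
  "targets": [1.5, 0, 0, 0, 3, 0, 0, 0, 3, 0, 0, 0, 3, 0, 0, 0]
}}

```text
t: 15.82
tool_pos: [0.5359, 0.2166, 0.2447]
orientation: [-0.763, 3.047, 0.0]
force: [0.2, -0.1, 0.1]
opening: 0.0498
gripper_force: 0.0
```

```bash
cat > g.py <<'E'
from h import *
def stripes(c,xmin=232,xmax=420):
    h=cv2.cvtColor(c['image'],cv2.COLOR_RGB2HSV); m=cv2.inRange(h,(20,150,120),(32,255,255)); m[:,:xmin]=0;m[:,xmax:]=0;m[270:]=0
    n,l,st,ce=cv2.connectedComponentsWithStats(m); o=[]
    for i in range(1,n):
        if st[i,4]>300:
            p=np.argwhere(l==i)[:,::-1].astype(np.float32); r=cv2.minAreaRect(p); b=cv2.boxPoints(r); w=np.array([onz(c,*q,.07) for q in b])
            e=w[1]-w[0] if np.linalg.norm(w[1]-w[0])>np.linalg.norm(w[2]-w[1]) else w[2]-w[1]
            o.append((r[0],r[1],w.mean(0),np.degrees(np.arctan2(e[1],e[0]))%180,np.linalg.norm(e)))
    return sorted(o,key=lambda a:a[0][0])
E
python3 - <<'E'
from g import *
go(0,0,0)
c=cam('wrist'); save(c,'w8.png'); np.save('w8.npy',c,allow_pickle=True)
a=np.load('w7.npy',allow_pickle=True).item()
A,B=stripes(a),stripes(c)
for x in A+B: print(x)
for x,y in zip(A,B): print(tri(a,x[0],c,y[0]))
E
```

```text
go [57.48  6.17 24.45] roll 0 now [0.5359 0.2166 0.2447] head -151.9 tilt [ 0.  0. -1.] F [ 0.2439 -0.1239  0.0847] t 15.8167
((254.4949188232422, 174.92893981933594), (66.6159896850586, 11.542021751403809), array([0.5915, 0.1668, 0.07  ]), np.float64(28.96358615820794), np.float64(0.07090573476113789))
((384.9345397949219, 177.96449279785156), (11.39367389678955, 66.29651641845703), array([0.5303, 0.2886, 0.07  ]), np.float64(29.115890670001676), np.float64(0.07112604844224646))
((256.4646301269531, 200.96902465820312), (62.6609001159668, 11.308231353759766), array([0.591 , 0.1665, 0.07  ]), np.float64(28.73728642782842), np.float64(0.07019843962142619))
((383.57135009765625, 204.00254821777344), (11.20713996887207, 62.35309982299805), array([0.5298, 0.2884, 0.07  ]), np.float64(29.033023900872877), np.float64(0.07038014888980776))
(array([0.5924, 0.1658, 0.0637]), np.float64(7.026001160678118e-05))
(array([0.5301, 0.2898, 0.0641]), np.float64(3.10683497706629e-05))
```

```bash
python3 -c "
from h import *
go(.530,.2885,.04,209)"
```

```text
go [-2.82  6.62 20.48] roll -0.8 now [0.5363 0.2168 0.2448] head -151.8 tilt [ 0.001  0.    -1.   ] F [-0.2839  0.4761 -0.1234] t 15.8667
```

>>> {"name": "play_rows", "arguments": {
  "targets": [-1.5, 3.5, 0, -0.8, -2.8, 6.6, 2, -0.8, -2.8, 6.6, 6, -0.8, -2.8, 6.6, 10, -0.8, -2.8, 6.6, 13, -0.8, -2.8, 6.6, 13, -0.8, -2.8, 6.6, 13, -0.8]
}}

```text
t: 16.45
tool_pos: [0.5282, 0.2877, 0.1128]
orientation: [0.786, -3.037, 0.001]
force: [-0.2, -0.9, 0.1]
opening: 0.0495
gripper_force: 0.0
```

```bash
python3 -c "
from h import *
go(.530,.2885,.04,209)"
```

```text
go [-0.23 -0.02  7.28] roll 0.0 now [0.5282 0.2877 0.1128] head -151.0 tilt [-0.004 -0.002 -1.   ] F [-0.1856 -0.8697  0.1153] t 16.45
```

>>> {"name": "play_rows", "arguments": {
  "targets": [-0.1, 0, 2.5, 0, -0.1, 0, 4.5, 0, -0.1, 0, 6, 0, -0.1, 0, 7, 0, -0.1, 0, 7.2, 0, -0.1, 0, 7.2, 0]
}}

```text
t: 16.95
tool_pos: [0.5314, 0.2889, 0.0442]
orientation: [-0.787, 3.039, 0.0]
force: [-1.0, 0.2, 1.1]
opening: 0.0501
gripper_force: 0.0
```

>>> {"name": "play_rows", "arguments": {
  "targets": [0, 0, 0, 0, 0, 0, 0, 0, 0, 0, 0, 0, 0, 0, 0, 0, 0, 0, 0, 0],
  "grip": 2.5,
  "grip_force": 20
}}

```text
t: 17.37
tool_pos: [0.5314, 0.2892, 0.0444]
orientation: [-0.788, 3.038, 0.001]
force: [-1.0, 0.4, 7.2]
opening: 0.0359
gripper_force: 20.0
```

```bash
python3 -c "
from h import *
go(.530,.2885,.04,209)"
```

```text
go [0.16 0.01 0.44] roll 0.1 now [0.5314 0.2892 0.0444] head -150.9 tilt [ 0.002  0.001 -1.   ] F [-0.9507  0.3746  7.1953] t 17.3667
```

>>> {"name": "play_rows", "arguments": {
  "targets": [0, 0, -2, 0, 0, 0, -5, 0, 0, 0, -9, 0, 0, 0, -13, 7, 0, 0, -17, 14, 0, 0, -21, 21, 0, 0, -21, 28, 0, 0, -21, 35]
}}

```text
t: 18.03
tool_pos: [0.5322, 0.2893, 0.2575]
orientation: [0.172, 3.13, 0.005]
force: [0.2, -0.1, -2.6]
opening: 0.0354
gripper_force: 20.0
```

```bash
python3 -c "
from h import *
go(.556,-.329,.25,68.4)"
```

```text
go [ -9.13 -61.2    0.59] roll 105.3 now [0.5322 0.2893 0.2575] head 173.7 tilt [ 0.007  0.003 -1.   ] F [ 0.2298 -0.0961 -2.6182] t 18.0333
```

>>> {"name": "play_rows", "arguments": {
  "targets": [-4.6, -30, 0, 56, -4.6, -30, 0, 56, -4.6, -30, 0, 56, -4.6, -30, 0, 56, -4.6, -30, 0, 56, -4.6, -30, 0, 56, -4.6, -30, 0, 56, -4.6, -30, 0, 56]
}}

```text
t: 18.7
tool_pos: [0.5447, -0.0201, 0.2528]
orientation: [1.63, 2.684, -0.003]
force: [0.0, -0.0, -1.0]
opening: 0.0359
gripper_force: 20.0
```

```bash
python3 -c "
from h import *
go(.556,-.329,.25,68.4)"
```

```text
go [-27.93 -13.25   0.36] roll 49.1 now [ 0.5447 -0.0201  0.2528] head 117.5 tilt [ 0.    -0.002 -1.   ] F [ 0.0175 -0.0373 -1.0265] t 18.7
```

>>> {"name": "play_rows", "arguments": {
  "targets": [-27.9, -13.2, 0, 49, -27.9, -13.2, 0, 49, -27.9, -13.2, 0, 49, -27.9, -13.2, 0, 49, -27.9, -13.2, 0, 49, -27.9, -13.2, 0, 49, -27.9, -13.2, 0, 49, -27.9, -13.2, 0, 49]
}}

```text
t: 19.37
tool_pos: [0.5586, -0.328, 0.2521]
orientation: [2.597, 1.767, -0.002]
force: [0.2, 0.6, -1.0]
opening: 0.0359
gripper_force: 20.0
```

>>> {"name": "play_rows", "arguments": {
  "targets": [0, 0, 0, 0, 0, 0, 0, 0]
}}

```text
t: 19.53
tool_pos: [0.5593, -0.3238, 0.2521]
orientation: [-2.589, -1.778, 0.0]
force: [-0.1, 0.9, -0.7]
opening: 0.0359
gripper_force: 20.0
```

```bash
python3 -c "
from h import *
c=cam('wrist'); save(c,'w9.png'); np.save('w9.npy',c,allow_pickle=True); go(.556,-.329,.25,68.4)"
```

```text
go [-0.73 -0.11  0.23] roll 0.7 now [ 0.5596 -0.3226  0.2523] head 69.1 tilt [-0.001  0.001 -1.   ] F [-0.0235  0.3418 -1.1113] t 19.5833
```

View pics/w9.png

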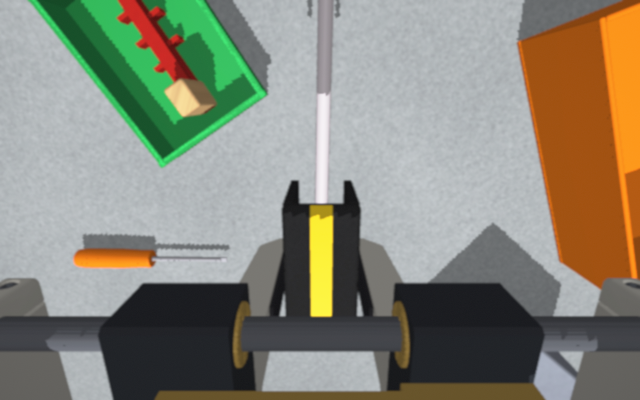

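Run:
```python
from h import *
c=np.load('w9.npy',allow_pickle=True).item(); im=c['image'].astype(int)
print(im[150,308:336].tolist()); 
d=im[:,:,0]-im[:,:,2]
P=[]
for r in range(10,196,5):
    x=np.where(d[r,305:340]>4)[0]+305
    if len(x): P.append((r,x[0],x[-1])); 
print(P[::4])
W=np.array([onz(c,(a+b)/2,r,.134) for r,a,b in P]); 
vx,vy,x0,y0=cv2.fitLine(W[:,:2].astype(np.float32),cv2.DIST_HUBER,0,.01,.01).ravel(); print(vx,vy,x0,y0,'head',np.degrees(np.arctan2(vy,vx)))
s=np.array([.5596,-.3226])-[x0,y0]; print('TCP perp offset mm (tool y dir)',1000*s@np.array([vy,-vx]))
```

```text
[[189, 194, 197], [188, 193, 196], [187, 192, 195], [184, 190, 193], [182, 188, 191], [181, 187, 189], [178, 182, 186], [179, 179, 184], [196, 190, 196], [220, 211, 219], [232, 226, 230], [238, 233, 237], [242, 238, 241], [245, 240, 244], [246, 241, 245], [245, 240, 244], [243, 238, 242], [239, 233, 237], [232, 226, 231], [222, 214, 220], [200, 193, 199], [180, 178, 183], [176, 179, 183], [182, 187, 190], [185, 190, 193], [186, 191, 194], [186, 191, 194], [187, 191, 194]]
[]Traceback (most recent call last):
  File "<stdin>", line 11, in <module>
IndexError: too many indices for array: array is 1-dimensional, but 2 were indexed
```

```bash
cat > bar.py <<'E'
from h import *
def bar(c,lo=300,hi=345,r0=10,r1=175):
    im=c['image'].astype(int); d=im[:,:,0]-im[:,:,1]; P=[]
    for r in range(r0,r1,5):
        x=np.where(d[r,lo:hi]>1)[0]+lo
        if len(x)>5: P.append((r,x[0],x[-1]))
    W=np.array([onz(c,(a+b)/2,r,.134) for r,a,b in P])
    vx,vy,x0,y0=cv2.fitLine(W[:,:2].astype(np.float32),cv2.DIST_HUBER,0,.01,.01).ravel()
    if vy<0: vx,vy=-vx,-vy
    return P,np.array([vx,vy]),np.array([x0,y0]),W
E
python3 - <<'E'
from bar import *
c=np.load('w9.npy',allow_pickle=True).item(); P,v,p,W=bar(c); print(P[::3],v,p,'head',np.degrees(np.arctan2(v[1],v[0])))
s=np.array([.5596,-.3226])-p; print('TCP perp offset mm (tool y dir)',1000*s@np.array([v[1],-v[0]]),'along',1000*s@v)
print('resid',1000*(W[:,:2]-p)@np.array([v[1],-v[0]]))
E
```

```text
[(10, np.int64(318), np.int64(332)), (25, np.int64(318), np.int64(332)), (40, np.int64(318), np.int64(331)), (55, np.int64(318), np.int64(331)), (70, np.int64(317), np.int64(330)), (85, np.int64(317), np.int64(330)), (100, np.int64(316), np.int64(330)), (115, np.int64(316), np.int64(329)), (130, np.int64(316), np.int64(329)), (145, np.int64(316), np.int64(329)), (160, np.int64(315), np.int64(328))] [0.3809 0.9246] [ 0.5916 -0.247 ] head 67.613075
TCP perp offset mm (tool y dir) -0.8048348880766945 along -82.11573641941266
resid [-0.1595 -0.0702  0.0198  0.1105 -0.1833 -0.0927 -0.0013  0.0908  0.1836
  0.2772 -0.0232  0.0703 -0.2333 -0.1399 -0.0457  0.0492  0.145  -0.1647
 -0.0691  0.0274 -0.2867 -0.1904 -0.0932  0.0049  0.1037  0.2035  0.3041
  0.4056  0.5079 -0.2444 -0.144  -0.0427  0.0595]
```

>>> {"name": "play_rows", "arguments": {
  "targets": [0, 0.1, 2, 1.5, 0, 0.1, 4, 1.5, 0, 0.1, 6, 1.5, 0, 0.1, 8, 1.5, 0, 0.1, 10, 1.5, 0, 0.1, 11.5, 1.5, 0, 0.1, 12.5, 1.5, 0, 0.1, 12.5, 1.5]
}}

```text
t: 20.25
tool_pos: [0.5597, -0.3208, 0.1249]
orientation: [-2.606, -1.747, 0.002]
force: [-0.5, 0.3, -1.0]
opening: 0.036
gripper_force: 20.0
```

>>> {"name": "play_rows", "arguments": {
  "targets": [0, 0, 0.2, 0, 0, 0, 0.4, 0, 0, 0, 0.4, 0]
}}

```text
t: 20.5
tool_pos: [0.5615, -0.3234, 0.1249]
orientation: [2.609, 1.746, 0.001]
force: [0.9, -0.0, -1.1]
opening: 0.0356
gripper_force: 20.0
```

```bash
python3 -c "
from h import *
go(.5596,-.3226,.12,67.6)"
```

```text
go [ 0.   -0.2   0.49] roll -0.0 now [ 0.5615 -0.3234  0.1249] head 67.6 tilt [ 0.002 -0.001 -1.   ] F [ 0.92   -0.0323 -1.135 ] t 20.5
```

>>> {"name": "play_rows", "arguments": {
  "targets": [0, -0.1, 0.2, 0, 0, -0.1, 0.4, 0, 0, -0.1, 0.4, 0, 0, -0.1, 0.4, 0]
}}

```text
t: 20.83
tool_pos: [0.5603, -0.3232, 0.1204]
orientation: [2.61, 1.746, 0.001]
force: [-0.4, 0.4, 2.3]
opening: 0.0359
gripper_force: 20.0
```

```bash
python3 -c "
from h import *
go(.5596,-.3226,.12,67.6)"
```

```text
go [ 0.03 -0.09  0.04] roll -0.0 now [ 0.5603 -0.3232  0.1204] head 67.6 tilt [ 0.001 -0.001 -1.   ] F [-0.3562  0.4178  2.325 ] t 20.8333
```

Seated (z 0.1204, light contact). Release, lift, and go for guard A.

>>> {"name": "play_rows", "arguments": {
  "targets": [0, 0, 0, 0, 0, 0, 0, 0, 0, 0, 0, 0, 0, 0, -2, 0, 0, 0, -6, 0, 0, 0, -10, 0, 0, 0, -13, 0, 0, 0, -13, 0],
  "grip": 5
}}

```text
t: 21.5
tool_pos: [0.5627, -0.3248, 0.259]
orientation: [2.601, 1.74, 0.007]
force: [0.7, -1.3, 0.8]
opening: 0.0499
gripper_force: 0.0
```

```bash
python3 -c "
from h import *
from bar import *
c=cam('wrist'); save(c,'w10.png'); np.save('w10.npy',c,allow_pickle=True)
go(.5915,.167,.25,209)"
```

```text
go [ 46.54 -16.02   0.3 ] roll -141.4 now [ 0.5619 -0.3243  0.2552] head 67.6 tilt [ 0.007 -0.005 -1.   ] F [ 0.198  -0.5195 -0.947 ] t 21.55
```

View pics/w10.png

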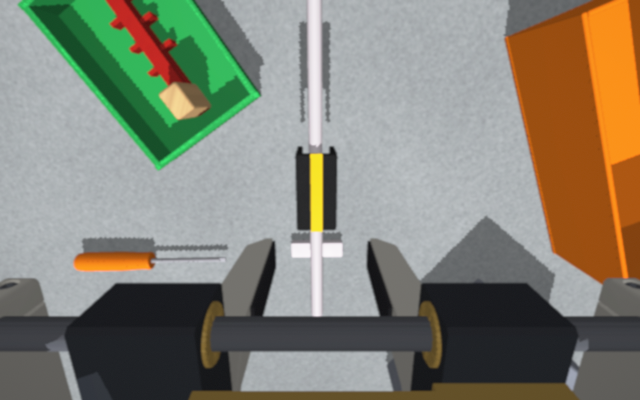

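```bash
python3 -c "
from h import *
c=np.load('w10.npy',allow_pickle=True).item(); v=np.array([.3809,.9246])
f=onz(c,316,248,.01)[:2]; g=onz(c,316,191,.146)[:2]; n=onz(c,316,.0,.134)[:2];print(f,g,(g-f)@v)
t=np.load('w1.npy',allow_pickle=True).item(); f2=onz(t,467,165,.01)[:2]; print(f2,(f2-f)@v,'mid',(f+f2)/2,'g along',(g-(f+f2)/2)@v)
"
```

```text
[ 0.5161 -0.4302] [ 0.5622 -0.3206] 0.1188509192690757
[ 0.6594 -0.0795] 0.37880631729947734 mid [ 0.5878 -0.2548] g along -0.070552239380663
```

>>> {"name": "play_rows", "arguments": {
  "targets": [46.5, -16, 0, -56, 46.5, -16, 0, -56, 46.5, -16, 0, -56, 46.5, -16, 0, -56, 46.5, -16, 0, -56, 46.5, -16, 0, -56, 46.5, -16, 0, -56, 46.5, -16, 0, -56]
}}

```text
t: 22.22
tool_pos: [0.5788, 0.0118, 0.2479]
orientation: [-1.476, -2.771, 0.002]
force: [0.9, 0.1, -0.1]
opening: 0.0504
gripper_force: 0.0
```

```bash
python3 -c "
from h import *
go(.5915,.167,.25,209)"
```

```text
go [12.17  9.71 -0.21] roll -85.1 now [0.5788 0.0118 0.2479] head 123.9 tilt [-0.002  0.    -1.   ] F [ 0.8754  0.1195 -0.1295] t 22.2167
```

>>> {"name": "play_rows", "arguments": {
  "targets": [12.2, 9.7, 0, -50, 12.2, 9.7, 0, -50, 12.2, 9.7, 0, -50, 12.2, 9.7, 0, -50, 12.2, 9.7, 0, -50, 12.2, 9.7, 0, -50, 12.2, 9.7, 0, -50, 12.2, 9.7, 0, -50],
  "grip": 4.4
}}

```text
t: 22.88
tool_pos: [0.5924, 0.1654, 0.2476]
orientation: [-0.166, -3.134, 0.001]
force: [0.0, -0.3, -0.5]
opening: 0.044
gripper_force: 0.0
```

>>> {"name": "play_rows", "arguments": {
  "targets": [0, 0, 0, -35, 0, 0, 0, -35, 0, 0, 0, -35, 0, 0, 0, -35, 0, 0, 0, -35, 0, 0, 0, -35]
}}

```text
t: 23.38
tool_pos: [0.5928, 0.1648, 0.2484]
orientation: [0.776, -3.042, -0.0]
force: [1.0, 0.6, -0.0]
opening: 0.0439
gripper_force: 0.0
```

Run:
```python
from g import *
go(.5915,.167,.25,209)
c=cam('wrist'); np.save('w11.npy',c,allow_pickle=True); save(c,'w11.png')
for o in stripes(c,290,370): print(o)
im=c['image']; h=cv2.cvtColor(im,cv2.COLOR_RGB2HSV)
for r in (200,215,230):
    b=np.where(cv2.inRange(h[r:r+1],(100,130,60),(120,255,255))[0][:310]>0)[0]; print(r,b[-3:], onz(c,b[-1],r,.06) if len(b) else '')
```

```text
go [ 0.01  0.26 -0.16] roll -0.4 now [0.5928 0.1648 0.2484] head -151.4 tilt [-0.002 -0.    -1.   ] F [ 1.0001  0.5599 -0.014 ] t 23.3833
((323.9999694824219, 178.49998474121094), (62.99999237060547, 9.999998092651367), array([0.5924, 0.1671, 0.07  ]), np.float64(28.96120875381923), np.float64(0.0686032996882159))
200 [281 282 283] [0.6369 0.1395 0.06  ]
215 [281 282 283] [0.6527 0.1475 0.06  ]
230 [282 283 284] [0.6685 0.1567 0.06  ]
```

>>> {"name": "play_rows", "arguments": {
  "targets": [0, 0.2, 4, 0, 0, 0.2, 8, 0, 0, 0.2, 12, 0, 0, 0.2, 13, 0, 0, 0.2, 13, 0, 0, 0.2, 13, 0]
}}

```text
t: 23.93
tool_pos: [0.5924, 0.1668, 0.1204]
orientation: [0.771, -3.045, -0.0]
force: [1.1, 0.7, 0.9]
opening: 0.0442
gripper_force: 0.0
```

```bash
python3 -c "
from h import *
go(.592,.167,.044,209)"
```

```text
go [0.02 0.03 7.64] roll -0.6 now [0.5924 0.1668 0.1204] head -151.6 tilt [-0. -0. -1.] F [1.0784 0.7329 0.887 ] t 23.9333
```

>>> {"name": "play_rows", "arguments": {
  "targets": [0, 0, 2.5, -0.6, 0, 0, 4.5, -0.6, 0, 0, 6, -0.6, 0, 0, 7, -0.6, 0, 0, 7.6, -0.6, 0, 0, 7.6, -0.6]
}}

```text
t: 24.43
tool_pos: [0.593, 0.167, 0.0445]
orientation: [-0.789, 3.04, -0.0]
force: [0.2, -0.5, 0.3]
opening: 0.044
gripper_force: 0.0
```

>>> {"name": "play_rows", "arguments": {
  "targets": [0, 0, 0, 0, 0, 0, 0, 0, 0, 0, 0, 0, 0, 0, 0, 0, 0, 0, 0, 0],
  "grip": 2.5,
  "grip_force": 20
}}

```text
t: 24.85
tool_pos: [0.5936, 0.1673, 0.0455]
orientation: [-0.79, 3.038, -0.0]
force: [-0.9, 1.0, 6.1]
opening: 0.0359
gripper_force: 20.0
```

>>> {"name": "play_rows", "arguments": {
  "targets": [0, 0, -2, 0, 0, 0, -5, 0, 0, 0, -9, 0, 0, 0, -13, 7, 0, 0, -17, 14, 0, 0, -21, 21, 0, 0, -21, 28, 0, 0, -21, 35]
}}

```text
t: 25.52
tool_pos: [0.5944, 0.1673, 0.2588]
orientation: [0.169, 3.129, 0.003]
force: [0.7, -0.6, -1.2]
opening: 0.0361
gripper_force: 20.0
```

```bash
python3 -c "
from h import *
go(.614,-.190,.25,67.6)"
```

```text
go [ -5.79 -35.31   0.84] roll 106.2 now [0.5944 0.1673 0.2588] head 173.8 tilt [ 0.008  0.001 -1.   ] F [ 0.6975 -0.6334 -1.2102] t 25.5167
```

>>> {"name": "play_rows", "arguments": {
  "targets": [-2.9, -20, 0.4, 56, -2.9, -20, 0.4, 56, -2.9, -20, 0.4, 56, -2.9, -20, 0.4, 56, -2.9, -20, 0.4, 56, -2.9, -20, 0.4, 56, -2.9, -20, 0.4, 56, -2.9, -20, 0.4, 56]
}}

```text
t: 26.18
tool_pos: [0.6006, -0.0363, 0.2497]
orientation: [-1.626, -2.688, 0.0]
force: [0.6, -0.3, -0.4]
opening: 0.0356
gripper_force: 20.0
```

```bash
python3 -c "
from h import *
go(.615,-.190,.25,67.6)"
```

```text
go [-14.28  -5.87  -0.03] roll 50.1 now [ 0.6006 -0.0363  0.2497] head 117.7 tilt [-0.  0. -1.] F [ 0.5927 -0.2892 -0.3731] t 26.1833
```

>>> {"name": "play_rows", "arguments": {
  "targets": [-14.3, -5.9, 0, 50, -14.3, -5.9, 0, 50, -14.3, -5.9, 0, 50, -14.3, -5.9, 0, 50, -14.3, -5.9, 0, 50, -14.3, -5.9, 0, 50, -14.3, -5.9, 0, 50, -14.3, -5.9, 0, 50]
}}

```text
t: 26.85
tool_pos: [0.6162, -0.1894, 0.2496]
orientation: [-2.608, -1.752, 0.0]
force: [-0.3, -0.1, -0.8]
opening: 0.036
gripper_force: 20.0
```

>>> {"name": "play_rows", "arguments": {
  "targets": [0, 0, 0, 0, 0, 0, 0, 0]
}}

```text
t: 27.02
tool_pos: [0.6163, -0.1888, 0.2497]
orientation: [2.598, 1.766, -0.0]
force: [0.7, -0.1, -0.6]
opening: 0.0356
gripper_force: 20.0
```

Run:
```python
from bar import *
go(.615,-.190,.25,67.6)
s=read_state(); c=cam('wrist'); np.save('w12.npy',c,allow_pickle=True)
P,v,p,W=bar(c,300,345,90,165); print(P[::3],v,p,'head',np.degrees(np.arctan2(v[1],v[0])))
v=np.array([.3809,.9246])
for q in (p,np.array([.5916,-.247])): print('perp mm',1000*(s['tool_pos'][:2]-q)@np.array([v[1],-v[0]]))
```

```text
go [-0.16 -0.07 -0.03] roll 0.8 now [ 0.6163 -0.1888  0.2497] head 68.4 tilt [-0. -0. -1.] F [ 0.6708 -0.1232 -0.583 ] t 27.0167
[(90, np.int64(314), np.int64(327)), (105, np.int64(313), np.int64(327)), (120, np.int64(313), np.int64(326)), (135, np.int64(313), np.int64(326)), (150, np.int64(313), np.int64(326))] [0.3839 0.9234] [ 0.6371 -0.1353] head 67.42632
perp mm 1.0807597980570378
perp mm 0.6357741930221965
```

Aligned to about 1 mm. Lower by 12.8 to TCP z ≈ 0.1215.

>>> {"name": "play_rows", "arguments": {
  "targets": [0, -0.1, 2, 0.8, 0, -0.1, 4, 0.8, 0, -0.1, 6, 0.8, 0, -0.1, 8, 0.8, 0, -0.1, 10, 0.8, 0, -0.1, 11.5, 0.8, 0, -0.1, 12.5, 0.8, 0, -0.1, 12.8, 0.8]
}}

```text
t: 27.73
tool_pos: [0.6146, -0.188, 0.1209]
orientation: [-2.611, -1.744, 0.002]
force: [-7.8, 3.6, 11.7]
opening: 0.0358
gripper_force: 20.0
```

>>> {"name": "play_rows", "arguments": {
  "targets": [0, 0, 0.1, 0, 0, 0, 0.1, 0, 0, 0, 0.1, 0]
}}

```text
t: 27.98
tool_pos: [0.6159, -0.1886, 0.1213]
orientation: [2.612, 1.743, 0.001]
force: [-0.0, -0.7, -0.6]
opening: 0.0356
gripper_force: 20.0
```

```bash
python3 -c "
from h import *
go(.615,-.190,.1215,67.6)"
```

```text
go [-0.16 -0.03 -0.02] roll -0.2 now [ 0.6159 -0.1886  0.1213] head 67.4 tilt [ 0.001 -0.    -1.   ] F [-0.0369 -0.7363 -0.5812] t 27.9833
```

>>> {"name": "play_rows", "arguments": {
  "targets": [0, 0, 0, 0, 0, 0, 0, 0, 0, 0, 0, 0, 0, 0, -2, 0, 0, 0, -6, 0, 0, 0, -11, 0, 0, 0, -15, 0, 0, 0, -19, 0],
  "grip": 4.5
}}

```text
t: 28.65
tool_pos: [0.615, -0.1884, 0.3077]
orientation: [2.614, 1.742, 0.0]
force: [0.6, -0.1, 0.1]
opening: 0.0452
gripper_force: 0.0
```

```bash
python3 -c "
from h import *
c=cam('wrist'); save(c,'w13.png')
go(.636,.304,.315,118.3)"
```

```text
go [ 46.25 -17.29   0.17] roll -50.9 now [ 0.6177 -0.1895  0.3189] head 67.4 tilt [ 0.013 -0.005 -1.   ] F [-1.3457 -0.638   6.8674] t 28.7
```

View pics/w13.png

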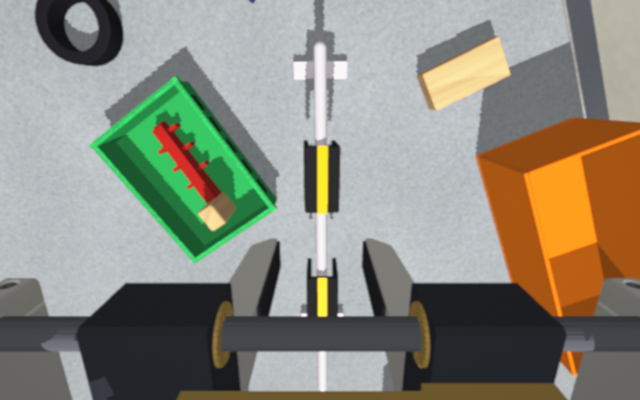

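>>> {"name": "play_rows", "arguments": {
  "targets": [46.2, -17.3, 0, -51, 46.2, -17.3, 0, -51, 46.2, -17.3, 0, -51, 46.2, -17.3, 0, -51, 46.2, -17.3, 0, -51, 46.2, -17.3, 0, -51, 46.2, -17.3, 0, -51, 46.2, -17.3, 0, -51]
}}

```text
t: 29.37
tool_pos: [0.6274, 0.1466, 0.3058]
orientation: [1.598, 2.704, 0.001]
force: [0.1, 0.3, -0.7]
opening: 0.0449
gripper_force: 0.0
```

```bash
python3 -c "
from h import *
go(.636,.304,.315,118.3)"
```

```text
go [13.38  8.34 -0.92] roll 0.5 now [0.6274 0.1466 0.3058] head 118.8 tilt [ 0.001  0.    -1.   ] F [ 0.0521  0.2686 -0.7225] t 29.3667
```

>>> {"name": "play_rows", "arguments": {
  "targets": [3, 1.9, -1, 0.5, 7, 4.3, -1, 0.5, 10, 6.2, -1, 0.5, 13.4, 8.3, -1, 0.5, 13.4, 8.3, -1, 0.5, 13.4, 8.3, -1, 0.5, 13.4, 8.3, -1, 0.5]
}}

```text
t: 29.95
tool_pos: [0.637, 0.3019, 0.3152]
orientation: [1.62, 2.692, -0.001]
force: [-0.3, -0.7, 0.4]
opening: 0.0449
gripper_force: 0.0
```

Run:
```python
from h import *
go(.636,.304,.24,118.3)
c=cam('wrist'); save(c,'w14.png'); h=cv2.cvtColor(c['image'],cv2.COLOR_RGB2HSV); m=cv2.inRange(h,(0,150,60),(6,255,255))|cv2.inRange(h,(176,150,60),(180,255,255))
for r in range(100,275,25):
    x=np.where(m[r,240:400]>0)[0]+240; print(r,x[[0,-1]] if len(x) else None, onz(c,x.mean(),r,.255) if len(x) else '')
```

```text
go [0.23 0.01 7.52] roll -0.4 now [0.637  0.3019 0.3152] head 117.9 tilt [-0.    -0.001 -1.   ] F [-0.2539 -0.7231  0.3793] t 29.95
100 None 
125 [312 329] [0.607 0.358 0.255]
150 [312 329] [0.6147 0.3433 0.255 ]
175 [313 329] [0.6231 0.3281 0.255 ]
200 [313 329] [0.6316 0.3121 0.255 ]
225 [313 329] [0.6405 0.2953 0.255 ]
250 [314 329] [0.6501 0.2779 0.255 ]
```

>>> {"name": "play_rows", "arguments": {
  "targets": [0, 0, 3, -0.4, 0, 0, 5.5, -0.4, 0, 0, 7, -0.4, 0, 0, 7.5, -0.4, 0, 0, 7.5, -0.4]
}}

```text
t: 30.42
tool_pos: [0.6365, 0.3, 0.2391]
orientation: [-1.614, -2.694, 0.004]
force: [0.2, 0.2, 0.8]
opening: 0.0451
gripper_force: 0.0
```

>>> {"name": "play_rows", "arguments": {
  "targets": [0, 0, 0, 0, 0, 0, 0, 0, 0, 0, 0, 0, 0, 0, 0, 0, 0, 0, 0, 0, 0, 0, 0, 0, 0, 0, 0, 0, 0, 0, 0, 0],
  "grip": 0.5,
  "grip_force": 20
}}

```text
t: 31.08
tool_pos: [0.6373, 0.302, 0.2415]
orientation: [1.611, 2.696, 0.001]
force: [-0.6, -0.5, 4.6]
opening: 0.0135
gripper_force: 20.0
```

Run:
```python
from h import *
s=read_state(); go(.489,.2253,.0727,118.3); print(s['opening'],s['gripper_force'],s['force']@JX)
f0=1.555
for f in [1.45,1.35,1.25,1.15,1.05,.95,.85,.75,.65,.55,.45,.35,.25,.15,.05,.024]:
    print(f,round(-17*(np.cos(f)-np.cos(f0)),2),round(17*(np.sin(f0)-np.sin(f)),2))
```

```text
go [  0.27 -16.71  16.86] roll -0.0 now [0.6373 0.302  0.2415] head 118.3 tilt [ 0.001  0.    -1.   ] F [-0.5956 -0.5021  4.6372] t 31.0833
0.013545832647062375 20.000465512275696 -0.7624419704206908
1.45 -1.78 0.12
1.35 -3.45 0.41
1.25 -5.09 0.87
1.15 -6.68 1.48
1.05 -8.19 2.25
0.95 -9.62 3.17
0.85 -10.95 4.23
0.75 -12.17 5.41
0.65 -13.26 6.71
0.55 -14.22 8.11
0.45 -15.04 9.6
0.35 -15.7 11.17
0.25 -16.2 12.79
0.15 -16.54 14.46
0.05 -16.71 16.15
0.024 -16.73 16.59
```

>>> {"name": "play_rows", "arguments": {
  "targets": [0, -1.8, 0.1, 0, 0, -3.5, 0.3, 0, 0, -5.1, 0.7, 0, 0, -6.7, 1.3, 0, 0, -8.25, 2.1, 0, 0, -9.7, 3.0, 0, 0, -9.7, 3.0, 0]
}}

```text
t: 31.67
tool_pos: [0.5485, 0.2549, 0.209]
orientation: [-1.61, -2.694, 0.006]
force: [-6.8, -1.9, 0.2]
opening: 0.0133
gripper_force: 20.0
```

Run:
```python
from h import *
s=read_state(); go(.489,.2253,.0727,118.3); print(s['opening'],s['gripper_force'],s['force']@JX)
```

```text
go [ 0.21 -6.58 13.66] roll -0.0 now [0.5485 0.2549 0.209 ] head 118.3 tilt [-0.004 -0.002 -1.   ] F [-6.7907 -1.9165  0.2374] t 31.6667
0.013289961403256053 19.994660317897797 -6.88764605761913
```

>>> {"name": "play_rows", "arguments": {
  "targets": [0, -1.35, 1.1, 0, 0, -2.55, 2.3, 0, 0, -3.65, 3.6, 0, 0, -4.6, 5.0, 0, 0, -5.4, 6.5, 0, 0, -6.05, 8.1, 0, 0, -6.05, 8.1, 0]
}}

```text
t: 32.25
tool_pos: [0.4966, 0.227, 0.1263]
orientation: [-1.611, -2.695, 0.002]
force: [3.9, 3.2, -6.5]
opening: 0.0132
gripper_force: 20.0
```

Run:
```python
from h import *
s=read_state(); go(.489,.2253,.0727,118.3); print(s['opening'],s['gripper_force'],s['force']@JX)
```

```text
go [ 0.2  -0.74  5.36] roll -0.0 now [0.4966 0.227  0.1263] head 118.3 tilt [-0.002 -0.    -1.   ] F [ 3.8559  3.2276 -6.5223] t 32.25
0.013229796428727018 19.99939262866974 4.925191832276376
```

>>> {"name": "play_rows", "arguments": {
  "targets": [0, -0.4, 1.6, 0, 0, -0.65, 3.3, 0, 0, -0.75, 4.7, 0, 0, -0.75, 5.3, 0, 0, -0.75, 5.5, 0, 0, -0.75, 5.5, 0]
}}

```text
t: 32.75
tool_pos: [0.4889, 0.2229, 0.0735]
orientation: [-1.609, -2.693, 0.009]
force: [-10.9, -4.7, 4.2]
opening: 0.0135
gripper_force: 20.0
```

Run:
```python
from h import *
s=read_state(); go(.489,.2253,.0727,118.3); print(s['opening'],s['gripper_force'],s['force']@JX)
```

```text
go [0.21 0.12 0.08] roll -0.0 now [0.4889 0.2229 0.0735] head 118.3 tilt [-0.007 -0.002 -1.   ] F [-10.8614  -4.6908   4.2469] t 32.75
0.013535804593445219 19.997245967388153 -11.787039671726193
```

Nearly down; press gently a few mm more.

>>> {"name": "play_rows", "arguments": {
  "targets": [0, 0, 0.1, 0, 0, 0, 0.3, 0, 0, 0, 0.3, 0, 0, 0, 0.3, 0, 0, 0, 0.3, 0]
}}

```text
t: 33.17
tool_pos: [0.4891, 0.2227, 0.0727]
orientation: [-1.609, -2.694, 0.009]
force: [-20.8, -8.0, 21.6]
opening: 0.0131
gripper_force: 20.0
```

Run:
```python
from h import *
s=read_state(); go(.489,.2253,.0727,118.3); print(s['opening'],s['gripper_force'],s['force']@JX)
```

```text
go [ 0.24  0.11 -0.  ] roll -0.0 now [0.4891 0.2227 0.0727] head 118.3 tilt [-0.006 -0.003 -1.   ] F [-20.7879  -8.0181  21.5737] t 33.1667
0.013061643718589517 20.002017617225647 -22.104549906443612
```

>>> {"name": "play_rows", "arguments": {
  "targets": [0, 0, 0, 0, 0, 0, 0, 0, 0, 0, 0, 0, 0, 0, -2, 0, 0, 0, -6, 0, 0, 0, -10, 0, 0, 0, -13, 0, 0, 0, -13, 0],
  "grip": 4.5
}}

```text
t: 33.83
tool_pos: [0.4958, 0.2252, 0.2102]
orientation: [1.608, 2.69, 0.015]
force: [0.3, 0.1, 1.8]
opening: 0.0452
gripper_force: 0.0
```

Run:
```python
from h import *
go(0,0,0)
s=cam('scene'); c=cam('wrist'); h=cv2.cvtColor(c['image'],cv2.COLOR_RGB2HSV); m=cv2.inRange(h,(0,150,60),(6,255,255))|cv2.inRange(h,(176,150,60),(180,255,255)); m[:,:290]=0;m[:,420:]=0
ys,xs=np.where(m>0); print('wrist red rows',ys.min(),ys.max())
mm=(cv2.cvtColor(s['image'],cv2.COLOR_RGB2HSV)); r=cv2.inRange(mm,(0,150,60),(6,255,255)); a=cv2.cvtColor(cv2.imread('pics/scene0.png'),cv2.COLOR_BGR2HSV); r0=cv2.inRange(a,(0,150,60),(6,255,255))
for x in (r0,r):
    x[:, :346]=0; x[:195]=0; x[232:]=0; x[:,400:]=0
    y_,x_=np.where(x>0); print(x_.min(),x_.max(),y_.min(),y_.max(),len(x_))
b=s['image'][150:320,140:460]; cv2.imwrite('pics/fin.png',cv2.cvtColor(cv2.resize(b,None,fx=2.5,fy=2.5,interpolation=cv2.INTER_CUBIC),cv2.COLOR_RGB2BGR))
```

```text
go [  3.69 -54.59  20.34] roll 0 now [0.4958 0.2252 0.2102] head 118.3 tilt [ 0.012  0.004 -1.   ] F [0.3458 0.0982 1.7712] t 33.8333
wrist red rows 109 255
348 392 202 228 223
348 392 202 228 222
```

View pics/fin.png

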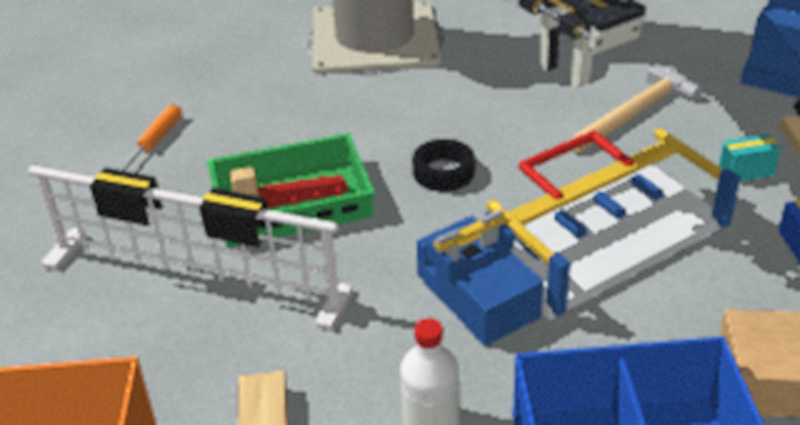

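>>> {"name": "play_rows", "arguments": {
  "targets": [0, 0, -2, 0, 0, 0, -2, 0, 0, 0, -2, 0, 0, 0, -2, 0]
}}

```text
t: 34.27
tool_pos: [0.4912, 0.2236, 0.2199]
orientation: [-1.611, -2.696, 0.002]
force: [0.2, -0.2, -0.7]
opening: 0.0453
gripper_force: 0.0
```

```bash
python3 -c "
from plant import workorder
print(workorder.close_job())"
```

```text
the job is handed in; nothing more can be done
None
```

I handed the job in (no verdict was returned): the wedge lies flat in the green crate, both guards present hang astride the basket bar, and the jig's frame is fully down again.

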